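# Seat a plug-in board with its ejector levers

### The job

Take the plug-in board from the bench stand and lower it gently, levers out, into the guides of the chassis's one vacant slot until its plug rests on the connector; do not push it home by hand. Seat it with its two ejector levers: swing each inward to its stop, feeling for it and never forcing a lever, and press again any that has crept back, until the panel lies flush on the rails and both levers are fully home. Leave everything else on the bench where it is.

Things in the scene. Friction and masses are not known exactly. Their poses are not given: they have to be found in the camera images.
- board: the loose plug-in board to fit, 0.3 to 0.5 kg: aluminium top panel 44 x 128 x 4 mm, a green circuit board hanging below it, a grey pull handle above it, two black ejector levers at its ends. Origin: centre of the panel's underside. x across the panel, y along it to the left lever, z up. Starts upright in the bench stand, levers swung out
- board_handle (a point): middle of the board's pull handle, where to grip it, 28 mm above the panel's underside: a bar 12 mm thick (board x), 64 mm long (board y), 14 mm tall (20 to 34 mm above the panel's underside); the panel's top is at 4 mm
- board_plug (a point): nose of the grey plug on the circuit board's lower edge, 88 mm below the panel's underside; plug 70 mm long (y), 8 mm thick, round nose. The circuit board itself is 3 mm thick (x), 104 mm wide (y) and reaches 80 mm below the panel's underside
- lever_left (a joint): angle of the ejector lever at the board's +y end (rad): 0 = home, swung inward, leaning 10 degrees inward of upright, on its hard stop; grows outward (tip away from the panel's middle) to 1.08; starts 0.98 to 1.08. It stays where left; moves with 2 to 5 N at the tip, up to 12 N while drawing the board in. It can creep back up to 0.1 while the other lever is worked: then press it home again
- lever_right (a joint): the same for the lever at the board's -y end, whose tip swings outward towards -y
- pivot_left (a point): axis of the +y lever (along board x), at board y = +62 mm, 1.6 mm below the panel's underside. A claw below it reaches under the slot's rail lip as the lever swings inward, and draws that end of the board down: it must have been out (over 0.95) while the board went in, and the panel then less than 6 mm above the rails
- pivot_right (a point): the same for the -y lever, at board y = -62 mm
- tip_left (a point): middle of the finger tab at the +y lever's tip, 47 mm from its axis: tab 14 mm wide (board x), 12 mm thick, 14 mm tall; shaft below it 10 x 7 mm. Home: at board y = +55 mm, 45 mm above the panel's underside, the tab's outer face at about y = 61 mm. Fully out: at y = +99 mm, 27 mm above it. Push along the tip's arc: a finger pushed in level grips the tab and jams
- tip_right (a point): the same for the -y lever (mirrored: home at board y = -55 mm, outer face at about -61 mm)
- bay: the vacant one of the chassis's three slots (side by side along x, 58 mm apart; which is vacant changes). Origin: its middle, level with the top of the aluminium rails at its ends, 115 mm above the table; x across the slot, y along it, z up. A seated board's panel rests on the rails: its origin and axes lie on the slot's (either way round)
- bay_guide (a point): flared mouth of the grey card guide at the slot's +y end, y = 50 mm, 4 mm below the rails (the other at y = -50 mm). The two guides take the side edges of the circuit board with 1 mm play each way across the slot and about 1.2 mm along it; the mouths are about 3 mm wider each way
- bay_lip (a point): rail lip at the slot's +y end, top level with the rails, y = 69 to 78 mm, 18 mm wide, 4 mm thick (mirrored at -y): what the levers' claws hook under. Between y = 56 and 69 mm the rail is notched for the claw
- bay_connector (a point): hidden spring connector, 84 mm below the rails. It begins to resist when the panel's underside is about 5 mm above the rails; 5 to 10 N there is enough to rest the plug on it. Pushed home by hand the board would need 20 to 30 N
- chassis: white sheet-metal controller chassis, cover off, open on top, 184 x 162 mm, 115 mm high, fixed; origin: centre of its footprint on the table; its y axis runs along the slots
- seated_a: another board already seated in the chassis, fixed, with its levers home, reaching 52 mm above the rails; origin and axes as for the slot
- seated_b: another board already seated in the chassis, likewise
- stand: black plastic bench stand, fixed, that holds the board upright: base 70 x 150 x 8 mm, slotted uprights at y = +-51 mm whose tops, 100 mm above the table, carry the panel; the board lifts straight up out of it (1 mm play). Origin: centre of its base on the table; y along the board
- screwdriver: bystander: screwdriver, 170 mm, lying on the table
- screw_dish: bystander: steel dish, 72 mm wide, 22 mm high
- oil_bottle: bystander: small amber bottle, 30 mm wide, 62 mm high
- slide_box: bystander: flat grey slide box 90 x 100 x 30 mm
- objective_tube: bystander: objective container, black below, clear above, 44 mm wide, 65 mm high
- mouse: bystander: black computer mouse 105 x 60 x 28 mm on its mat
- joystick: bystander: white stage joystick, base 90 x 90 mm, 105 mm high

How it is judged:
By the outcome, as a careful person would: the job done as asked, in the order asked, and still so for the second after the job is handed in, with the robot touching nothing.
It also fails if it takes over 58 s, if anything falls off the work surface, if the arm or the gripper's body presses on something with over 40 N, if the wrist force passes 120 N, or if a joint passes its speed limit or range.

### The arm

A 7-joint arm with a two-finger parallel gripper is mounted at the origin on the work surface. World frame = base frame: x ahead of the robot, y to its left, z up, the work surface at z = 0. Lengths are in m, angles in rad, forces in N, time in s.
With the tool pointing down it reaches from about 0.425 to 0.925 m from the base axis. Payload 6.8 kg.
Tool frame: the origin (TCP) lies on the front face of the gripper's body, between the roots of the fingers; the fingertips stand 73 mm ahead of it and the grasp point (between the pads) lies 54 mm ahead of it; z points along the fingers, x is the direction in which the jaws open and shut, and the axes are right-handed (so a half turn about z gives the same grasp; the last joint's range is limited). The gripper opens to 85 mm and grips with 20 to 120 N. Pads are 22 mm wide; open, the fingers measure 114 mm over their backs; the gripper's body (76 mm by 85 mm) begins 54 mm behind the grasp point. The pads swing forward as they close: fully open they stand 13 mm farther back than shut.
Start: joints at [1.194, 0.477, 0.022, 1.555, -0.011, 1.109, -0.083], TCP at [0.179, -0.651, 0.304] pointing down, gripper open.
Joint ranges: [-2.96, 2.96], [-0.34, 2.1], [-1.41, 1.46], [0.24, 2.44], [-1.37, 4.51], [0.17, 1.92], [-2.96, 2.96]. Speed limits (rad/s): [2.39, 2.39, 3.14, 3.14, 3.14, 3.14, 3.14].

### API

Orientations are given as a unit quaternion [w, x, y, z].
In Python, from station import get_obs, read_camera, hand_in gives the robot as it stands. The module is installed in compiled form; this text tells all that it offers.
- The arm moves only by the shell command python3 -m creep 'ROWS' [FORCE]. ROWS is JSON, a list that holds one entry, the list of rows, each a list of 7 numbers: the turn, a rotation vector about the tool's x, y, z in rad, then the shift along the tool's x, y, z in m, then the finger opening in m, from 0 to 0.0854. A call has 1 to 20 rows; each row shifts and turns the pose as measured when the row begins, along the tool's axes as they then stand; what a row does not reach is not made up. A row lasts 1/12 s, in which the tool goes at most 41.7 mm and 7.16 degrees, less where a joint would pass 70% of its speed; a pose out of reach is approached as far as the arm can. A call is refused whole if a number of a shift passes 0.0417 or a number of a turn 0.125, either way. A call with a gripper value outside its range is refused whole. The fingers move at their own pace and stop on an object; FORCE is the grip in N (left out, the last holds). Time passes only in rows, so rows that do not move let the fingers close. It gives the time, the measured TCP pose, the force and the opening at its end, in the units of the state.
- get_obs(): the state, without advancing time (a new reading comes with each control period).
- read_camera(name): name is "side" or "top" or "wrist"; returns a dict with "color" (400x640x3 uint8, red, green, blue), "range_z" (400x640 float32, m along the optical axis (not along the pixel's ray), 0 where there is no reading), "fovy" (degrees; the focal length in pixels is half the picture's height over the tangent of half this angle, whatever the lens; pixels are square), "cx", "cy" (the principal point, pixels), "rvec" (rotation vector, rad) and "tvec" (3), from world to camera coordinates, as OpenCV has them. Camera axes: x right, y down, z forward; pixel columns grow to the right and rows downward; lengths in m; the calibration is good to about 2 mm. A picture is of the moment at which its call begins.
- hand_in(): hands the job in, once; it reports no verdict.
The state is a dict: "t": time; "q": joint angles; "joint_vel": joint speeds; "joint_torque": joint torques, N m; "eef_pos": TCP position; "tool_rot": TCP orientation; "contact_force": force on the tool from outside, world axes, zero at the start; "torque": the same for the moment, N m; "gripper_width": opening from 0.0 (shut) to 1.0 (fully open).
Only numpy, scipy, OpenCV 4.12 (cv2) and the standard library are available. Lean on these libraries where they do the work, as an engineer would, in place of code of your own. Each camera call takes 0.05 s, during which the arm holds its last target.

## Working session

There is one attempt and no reset: what is moved stays moved. The work goes in short steps, Python scripts to look and compute and a shell command to move; the robot and the scene stay as the last step left them, time stands still between calls to the robot, and variables do not carry over. Pictures are saved under pics/ and viewed, and the job is handed in when it is done.

```bash
ls; mkdir -p pics
cat > h.py <<'E'
import numpy as np, cv2
from station import get_obs, read_camera
def snap(n,tag):
    c=read_camera(n); np.savez(f'pics/{tag}.npz',**c)
    cv2.imwrite(f'pics/{tag}.png',c['color'][:,:,::-1]); return c
def ld(tag): return dict(np.load(f'pics/{tag}.npz'))
def K(c):
    f=200/np.tan(np.radians(float(c['fovy']))/2); return f,float(c['cx']),float(c['cy'])
def w(c,u,v,z=None):
    f,cx,cy=K(c); z=z if z else float(c['range_z'][int(v),int(u)])
    p=np.array([(u-cx)/f*z,(v-cy)/f*z,z]); R=cv2.Rodrigues(np.array(c['rvec'],float))[0]
    return R.T@(p-np.array(c['tvec']).ravel())
def cloud(c):
    f,cx,cy=K(c); z=c['range_z']; v,u=np.mgrid[:z.shape[0],:z.shape[1]]
    p=np.stack([(u-cx)/f*z,(v-cy)/f*z,z],-1); R=cv2.Rodrigues(np.array(c['rvec'],float))[0]
    P=(p-np.array(c['tvec']).ravel())@R; P[z==0]=np.nan; return P
def plane(c,u,v,h):
    # intersect pixel ray with world z=h
    f,cx,cy=K(c); R=cv2.Rodrigues(np.array(c['rvec'],float))[0]
    o=-R.T@np.array(c['tvec']).ravel(); d=R.T@np.array([(u-cx)/f,(v-cy)/f,1]); return o+d*(h-o[2])/d[2]
def proj(c,p):
    f,cx,cy=K(c); R=cv2.Rodrigues(np.array(c['rvec'],float))[0]; q=R@np.array(p)+np.array(c['tvec']).ravel()
    return q[0]/q[2]*f+cx,q[1]/q[2]*f+cy
def crop(tag,x0,y0,x1,y1,out):
    im=cv2.imread(f'pics/{tag}.png')[y0:y1,x0:x1]; s=min(800/im.shape[1],600/im.shape[0])
    cv2.imwrite(f'pics/{out}.png',cv2.resize(im,None,fx=s,fy=s,interpolation=cv2.INTER_CUBIC)); print(s)
E
python3 - <<'E'
from h import *
for n in('side','top','wrist'):
    c=snap(n,n+'0'); R=cv2.Rodrigues(np.array(c['rvec'],float))[0]; print(n,c['fovy'],c['cx'],c['cy'],-R.T@np.array(c['tvec']).ravel(),R)
print(get_obs())
E
```

```text
pics
side 44.294392390977976 319.04216050939357 196.71263902595643 [ 0.46030498 -0.77408234  1.07109996] [[ 0.99909026 -0.03888896  0.0175014 ]
 [-0.01903871 -0.77396615 -0.63294069]
 [ 0.03815989  0.63203168 -0.77400244]]
top 52.515542190516186 324.1375179874069 202.76886664423043 [0.27182317 0.00266153 1.33991708] [[-4.07803373e-04 -9.99963049e-01 -8.58688032e-03]
 [-9.81309462e-01  2.05259086e-03 -1.92425379e-01]
 [ 1.92435894e-01  8.34791519e-03 -9.81274039e-01]]
wrist 65.26219714272828 318.94288364111793 200.17499268705774 [ 0.25457133 -0.63017223  0.37356196] [[ 0.26574194 -0.96404197 -0.00207549]
 [-0.91934836 -0.25406873  0.30041252]
 [-0.29013759 -0.0779241  -0.95380711]]
{'t': 0.15, 'q': array([ 1.19390853,  0.4776623 ,  0.02237339,  1.55620754, -0.01148093,
        1.10931004, -0.08307307]), 'joint_vel': array([-0.00138917, -0.0025167 ,  0.0012929 , -0.00324384,  0.00091888,
        0.00093282,  0.00064028]), 'joint_torque': array([ 1.84936522e-03, -5.96926904e+01,  1.60979580e+00, -2.81491238e+01,
        1.26379743e-02,  6.53048177e-03,  5.75022142e-06]), 'eef_pos': array([ 0.17914383, -0.6504298 ,  0.30312169]), 'tool_rot': array([-3.87209043e-04,  7.95484401e-01, -6.05973627e-01, -6.18078240e-04]), 'contact_force': array([ 0.10085091, -0.44973297, -0.12311263]), 'torque': array([ 0.00610882,  0.00807644, -0.04743595]), 'gripper_width': 0.999085811396434}
```

View pics/side0.png

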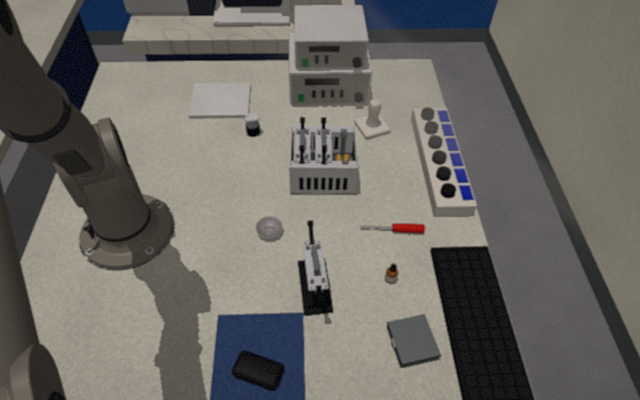

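View pics/top0.png

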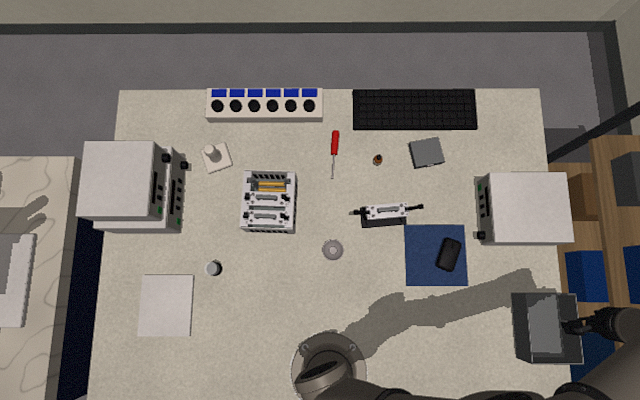

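View pics/wrist0.png

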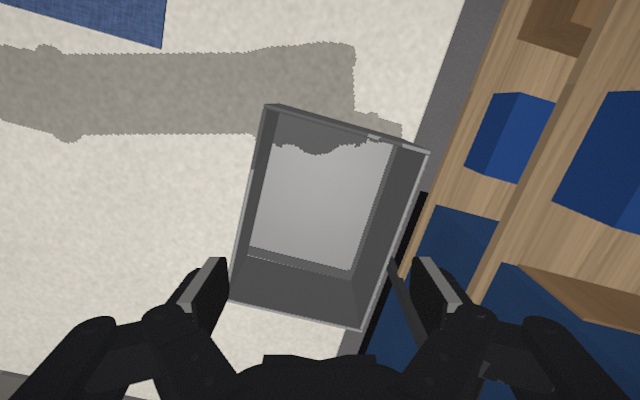

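Run:
```python
from h import *
crop('top0',350,190,430,240,'tc1'); crop('top0',230,160,310,240,'tc2'); crop('side0',270,100,380,320,'sc1')
c=ld('top0'); P=cloud(c)
# board points: z>0.09 in region
for nm,(x0,y0,x1,y1) in dict(board=(345,185,430,235),ch=(235,165,300,235)).items():
    Q=P[y0:y1,x0:x1].reshape(-1,3); Q=Q[Q[:,2]>0.085]; 
    print(nm,len(Q),Q.min(0),Q.max(0),np.median(Q,0)); r=cv2.minAreaRect(Q[:,:2].astype(np.float32)*1000); print(r)
```

```text
10.0
7.5
2.727272727272727
board 709 [ 0.46506153 -0.28702906  0.09196669] [ 0.51635268 -0.07714708  0.14186841] [ 0.48848322 -0.18171985  0.10649145]
((490.7995300292969, -182.1793975830078), (44.64384078979492, 211.3100128173828), 4.851017951965332)
ch 2285 [0.43104705 0.10413087 0.08508256] [0.62149073 0.27130025 0.17141271] [0.51120792 0.1852453  0.11825812]
((526.6734619140625, 187.77316284179688), (162.56546020507812, 186.40805053710938), 87.94905853271484)
```

View pics/tc1.png

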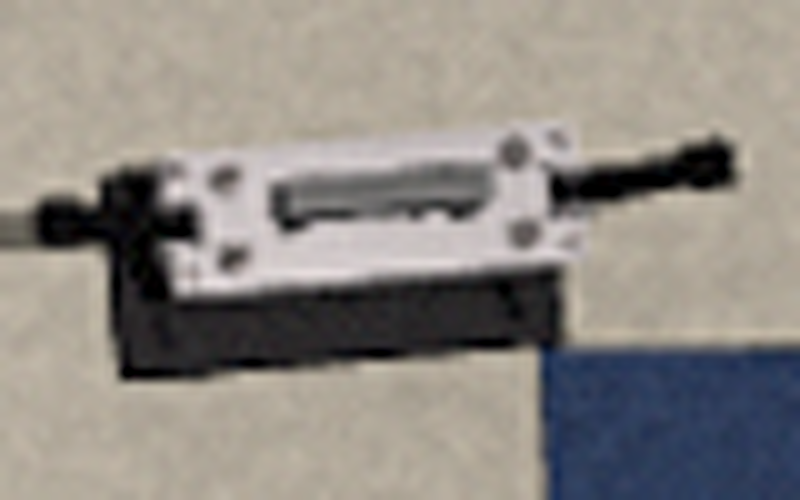

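View pics/tc2.png

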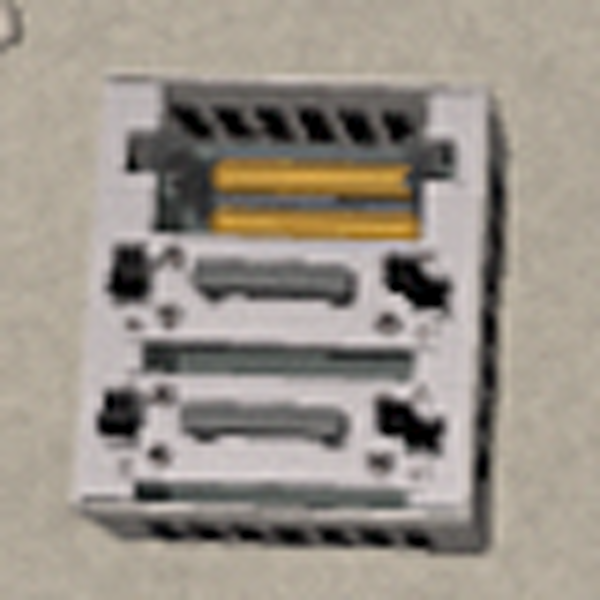

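View pics/sc1.png

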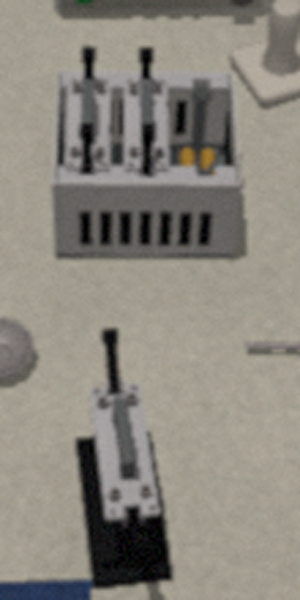

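```bash
cat > go.py <<'E'
import sys
from h import *
from scipy.spatial.transform import Rotation as Rn
def rep(target=None,yaw=None):
    o=get_obs(); q=o['tool_rot']; R=Rn.from_quat([q[1],q[2],q[3],q[0]])
    M=R.as_matrix(); print('t',round(o['t'],2),'tcp',o['eef_pos'].round(4),'yaw',np.degrees(np.arctan2(M[1,0],M[0,0])).round(2),'F',o['contact_force'].round(1),'T',o['torque'].round(2),'g',round(o['gripper_width']*85.4,1))
    if yaw is not None:
        y=np.radians(yaw); D=np.array([[np.cos(y),np.sin(y),0],[np.sin(y),-np.cos(y),0],[0,0,-1]])
        rv=Rn.from_matrix(M.T@D).as_rotvec(); print('turn',rv.round(4))
        d=np.array(target)-o['eef_pos']; print('shift now-axes',(M.T@d).round(4),'after-turn axes',(D.T@d).round(4))
if __name__=='__main__':
    a=[float(x) for x in sys.argv[1:]]
    rep(a[:3],a[3]) if a else rep()
E
python3 -m creep '[[[0,0,-0.1155,0,0,-0.01,0.085],[0,0,-0.1155,0,0,-0.01,0.085],[0,0,-0.1155,0,0,-0.01,0.085],[0,0,-0.1155,0,0,-0.01,0.085],[0,0,-0.1155,0,0,0,0.085],[0,0,-0.1155,0,0,0,0.085],[0,0,-0.1155,0,0,0,0.085],[0,0,-0.1155,0,0,0,0.085],[0,0,-0.1155,0,0,0,0.085],[0,0,-0.1155,0,0,0,0.085],[0,0,-0.1155,0,0,0,0.085],[0,0,-0.1155,0,0,0,0.085]]]'
python3 go.py 0.49 -0.18 0.32 4.85
```

```text
t: 1.15
eef_pos: [0.1785, -0.6482, 0.3398]
tool_rot: [-0.005, 0.997, 0.074, -0.002]
contact_force: [-0.3, 0.2, -0.5]
gripper_width: 0.994
t 1.15 tcp [ 0.1785 -0.6482  0.3398] yaw 8.52 F [-0.3  0.2 -0.5] T [-0.05 -0.02  0.01] g 84.9
turn [-0.0111  0.0036  0.064 ]
shift now-axes [ 0.3775 -0.4167  0.0232] after-turn axes [ 0.35   -0.4402  0.0198]
```

```bash
python3 -m creep '[[[-0.011,0.004,0.064,0.02,-0.025,0,0.085],[0,0,0,0.025,-0.0315,0.0015,0.085],[0,0,0,0.025,-0.0315,0.0015,0.085],[0,0,0,0.025,-0.0315,0.0015,0.085],[0,0,0,0.025,-0.0315,0.0015,0.085],[0,0,0,0.025,-0.0315,0.0015,0.085],[0,0,0,0.025,-0.0315,0.0015,0.085],[0,0,0,0.025,-0.0315,0.0015,0.085],[0,0,0,0.025,-0.0315,0.0015,0.085],[0,0,0,0.025,-0.0315,0.0015,0.085],[0,0,0,0.025,-0.0315,0.0015,0.085],[0,0,0,0.025,-0.0315,0.0015,0.085],[0,0,0,0.025,-0.0315,0.0015,0.085],[0,0,0,0.025,-0.0315,0.0015,0.085],[0,0,0,0,0,0,0.085]]]'
python3 go.py 0.49 -0.18 0.32 4.85
python3 -c "
from h import *
snap('wrist','w1')"
```

```text
t: 2.4
eef_pos: [0.4864, -0.1671, 0.3143]
tool_rot: [-0.001, 0.999, 0.041, -0.001]
contact_force: [0.2, 1.0, 0.6]
gripper_width: 0.998
t 2.4 tcp [ 0.4864 -0.1671  0.3143] yaw 4.68 F [0.2 1.  0.6] T [ 0.07 -0.03  0.01] g 85.3
turn [-0.0012  0.0028 -0.003 ]
shift now-axes [ 0.0025  0.0132 -0.0058] after-turn axes [ 0.0024  0.0132 -0.0057]
```

View pics/w1.png

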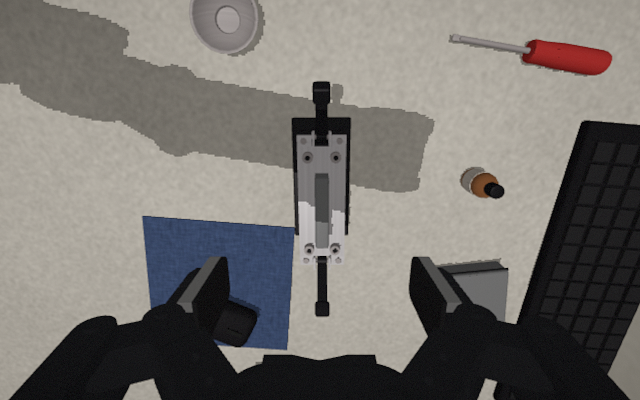

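```bash
cat > brd.py <<'E'
from h import *
def meas(tag,x0,y0,x1,y1,zt):
    c=ld(tag);P=cloud(c)[y0:y1,x0:x1].reshape(-1,3); C=c['color'][y0:y1,x0:x1].reshape(-1,3).mean(1)
    hs,e=np.histogram(P[:,2],bins=np.arange(zt-.05,zt+.08,.002)); print([(round(a,3),int(n)) for a,n in zip(e,hs) if n>5])
    return c,P,C
E
python3 - <<'E'
from brd import *
c,P,C=meas('w1',285,75,360,325,.1)
pan=P[(abs(P[:,2]-.104)<.003)&(C>90)]; print('panel',len(pan),np.median(pan,0),cv2.minAreaRect(pan[:,:2].astype(np.float32)*1000))
h=P[(P[:,2]>.127)&(C>60)]; print('h',len(h),h.mean(0),cv2.minAreaRect(h[:,:2].astype(np.float32)*1000))
l=P[(P[:,2]>.12)&(C<50)]; print(l[l[:,1]>-.15].mean(0),l[l[:,1]<-.2].mean(0))
for l2 in (l[l[:,1]>-.12],l[l[:,1]<-.22]): print(l2.min(0),l2.max(0))
crop('w1',280,75,365,325,'w1c')
for s in [(0,'panel y axis')]:
    pass
for y in np.arange(-.26,-.1,.02):
    q=pan[abs(pan[:,1]-y)<.003]; 
    if len(q): print(y.round(3),(q[:,0].min()+q[:,0].max())/2,np.ptp(q[:,0]))
E
```

```text
[(np.float64(0.094), 10), (np.float64(0.096), 8), (np.float64(0.098), 22), (np.float64(0.1), 78), (np.float64(0.102), 849), (np.float64(0.104), 3401), (np.float64(0.106), 256), (np.float64(0.108), 191), (np.float64(0.11), 322), (np.float64(0.112), 186), (np.float64(0.114), 76), (np.float64(0.116), 65), (np.float64(0.118), 70), (np.float64(0.12), 75), (np.float64(0.122), 66), (np.float64(0.124), 86), (np.float64(0.126), 48), (np.float64(0.128), 78), (np.float64(0.13), 167), (np.float64(0.132), 443), (np.float64(0.134), 836), (np.float64(0.136), 83)]
panel 4175 [ 0.48859742 -0.17241574  0.10462807] ((490.37652587890625, -182.62454223632812), (44.01667022705078, 129.86277770996094), 4.971045017242432)
h 1053 [ 0.48999123 -0.1800127   0.134218  ] ((490.09552001953125, -181.49819946289062), (13.226491928100586, 212.22879028320312), 4.977344512939453)
[ 0.48225084 -0.08663683  0.13077158] [ 0.49892165 -0.27319074  0.12929888]
[ 0.47527941 -0.10108379  0.12000389] [ 0.48872163 -0.07536097  0.13817166]
[ 0.49313193 -0.28207031  0.12001792] [ 0.50525643 -0.2621809   0.13703423]
2.4
-0.24 0.49588725285810376 0.043559032909522066
-0.22 0.4936839344820344 0.04381015271695299
-0.2 0.4914443474967265 0.043666578584458715
-0.18 0.49032571256827656 0.04391852985918743
-0.16 0.48863548583989413 0.04304194926644972
-0.14 0.48682831986540787 0.04367115542718608
-0.12 0.48523385278107 0.043108348667260044
```

View pics/w1c.png

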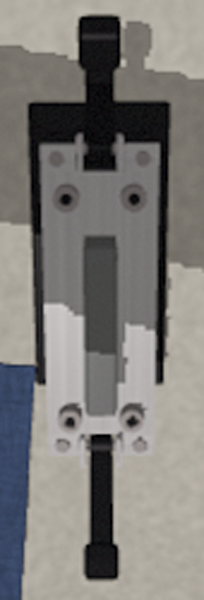

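```bash
python3 -m creep '[[[0,0,0,0.0135,-0.0365,-0.001,0.085],[0,0,0,0.0135,-0.0365,-0.001,0.085],[0,0,0,0.0135,-0.0365,-0.001,0.085],[0,0,0,0.0135,-0.0365,-0.001,0.085],[0,0,0,0.0135,-0.0365,-0.001,0.085],[0,0,0,0.0135,-0.0365,-0.001,0.085],[0,0,0,0.0135,-0.0365,-0.001,0.085],[0,0,0,0.0135,-0.0365,-0.001,0.085],[0,0,0,0.0135,-0.0365,-0.001,0.085],[0,0,0.115,0.006,-0.02,0,0.085],[0,0,0,0,0,0,0.085],[0,0,0,0,0,0,0.085]]]'
python3 go.py 0.585 0.185 0.32 -2
python3 -c "
from h import *
snap('wrist','w2')"
```

```text
t: 3.45
eef_pos: [0.5898, 0.1808, 0.3155]
tool_rot: [0.005, 0.999, -0.033, -0.007]
contact_force: [1.2, -0.4, -0.2]
gripper_width: 0.991
t 3.45 tcp [0.5898 0.1808 0.3155] yaw -3.74 F [ 1.2 -0.4 -0.2] T [-0.01 -0.06 -0.02] g 84.7
turn [ 0.0098  0.0132 -0.0303]
shift now-axes [-0.0051 -0.0038 -0.0045] after-turn axes [-0.0049 -0.004  -0.0045]
```

View pics/w2.png

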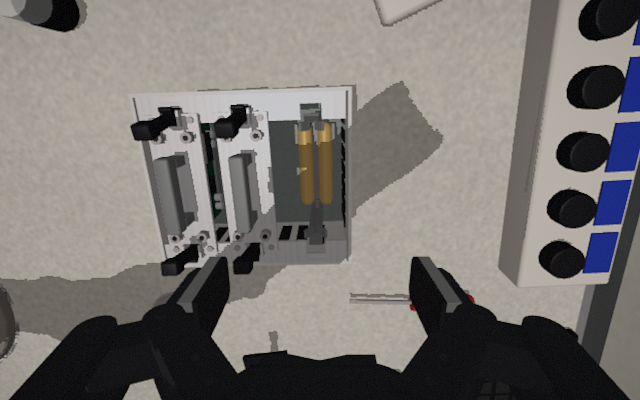

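Run:
```python
from h import *
crop('w2',240,70,370,270,'w2c')
c=ld('w2');P=cloud(c); C=c['color'].mean(2)
Q=P[80:275,120:365].reshape(-1,3); R=Q[abs(Q[:,2]-.115)<.003]
print(cv2.minAreaRect(R[:,:2].astype(np.float32)*1000), np.median(R,0))
# seated handles
H=Q[(Q[:,2]>.137)&(Q[:,2]<.153)]
for k in (0,1,2):
    pass
z=P[:,:,2]
im=np.nan_to_num(np.clip((z-0.0)/.18,0,1))*255
cv2.imwrite('pics/w2z.png',cv2.resize(im[70:280,120:370].astype(np.uint8),None,fx=2.8,fy=2.8,interpolation=0))
```

```text
3.0
((524.6381225585938, 187.81729125976562), (162.76629638671875, 184.07815551757812), 88.07350158691406) [0.54565567 0.24904654 0.11557423]
```

View pics/w2c.png

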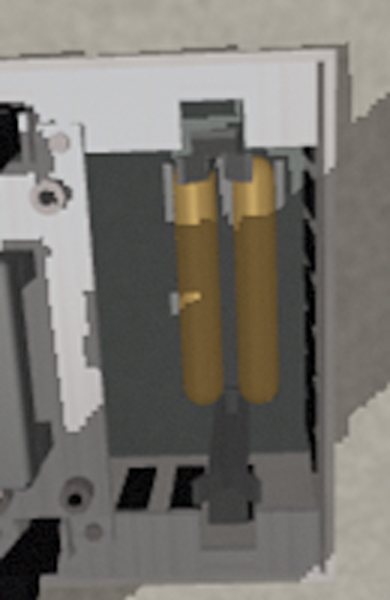

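View pics/w2z.png

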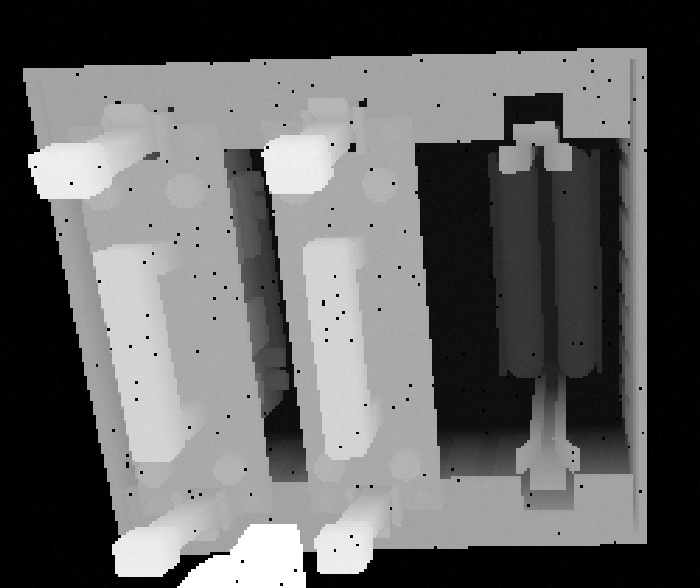

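Run:
```python
from h import *
c=ld('w2')
crop('w2',290,95,335,130,'w2t'); crop('w2',290,225,335,260,'w2b')
z=cloud(c)
for v in range(104,119,2):
    print(v,[round(float(x),3) for x in z[v,295:328,2]])
for v in range(230,255,2):
    print(v,[round(float(x),3) for x in z[v,300:335,2]])
```

```text
17.142857142857142
17.142857142857142
104 [0.115, 0.114, 0.115, 0.115, 0.112, 0.01, 0.011, 0.01, 0.01, 0.011, 0.011, 0.011, 0.009, 0.011, 0.011, 0.011, 0.011, 0.011, 0.012, 0.011, 0.01, 0.011, 0.012, 0.011, 0.01, 0.01, 0.115, 0.116, 0.115, 0.116, 0.116, 0.115, 0.115]
106 [0.116, 0.116, 0.115, 0.115, 0.113, 0.011, 0.01, 0.011, 0.01, 0.011, 0.01, 0.011, 0.01, 0.011, 0.011, 0.011, 0.011, 0.01, 0.013, 0.011, 0.011, 0.01, 0.01, 0.011, 0.011, 0.011, 0.116, 0.116, 0.116, 0.115, 0.114, 0.116, 0.116]
108 [0.115, 0.115, 0.115, 0.117, 0.115, 0.011, 0.011, 0.012, 0.012, 0.011, 0.01, 0.011, 0.009, 0.01, 0.01, 0.011, 0.012, 0.01, 0.009, 0.01, 0.011, 0.012, 0.011, 0.011, 0.011, 0.011, 0.116, 0.116, 0.116, 0.115, 0.115, 0.116, 0.115]
110 [0.116, 0.116, 0.115, 0.116, 0.116, 0.01, 0.009, 0.013, 0.011, 0.01, 0.011, 0.011, 0.009, 0.012, 0.011, 0.012, 0.01, 0.011, 0.011, 0.011, 0.012, 0.011, 0.01, 0.009, 0.011, 0.011, 0.115, 0.116, 0.116, 0.115, 0.116, 0.116, 0.115]
112 [0.115, 0.117, 0.115, 0.115, 0.117, 0.012, 0.011, 0.01, 0.01, 0.011, 0.01, 0.01, 0.012, 0.01, 0.01, 0.013, 0.011, 0.011, 0.012, 0.011, 0
[... 3308 characters left out ...]
.116, 0.112, 0.091, nan, 0.09, 0.09, 0.09, 0.089, 0.09, 0.091, 0.091, 0.091, 0.091, 0.092, 0.09, 0.092, 0.091, 0.09, 0.091, 0.093, 0.115, 0.115, 0.116, 0.117, 0.116, 0.116, 0.116, 0.116, 0.115, 0.115]
252 [0.115, 0.115, 0.114, 0.116, 0.116, 0.116, 0.115, 0.111, 0.113, 0.113, 0.112, 0.113, 0.113, 0.113, 0.113, 0.113, 0.113, 0.113, 0.113, 0.113, 0.113, 0.113, 0.114, 0.113, 0.114, 0.115, 0.115, 0.114, 0.116, 0.115, 0.115, 0.114, 0.115, 0.116, 0.116]
254 [0.115, 0.116, 0.115, 0.115, 0.116, 0.116, 0.115, 0.115, 0.116, 0.116, 0.116, 0.116, 0.116, 0.115, 0.115, 0.117, 0.116, 0.116, 0.115, 0.115, 0.115, 0.116, 0.115, 0.116, 0.115, 0.116, 0.116, 0.116, 0.115, 0.116, 0.115, 0.115, 0.116, 0.115, 0.116]
```

View pics/w2t.png

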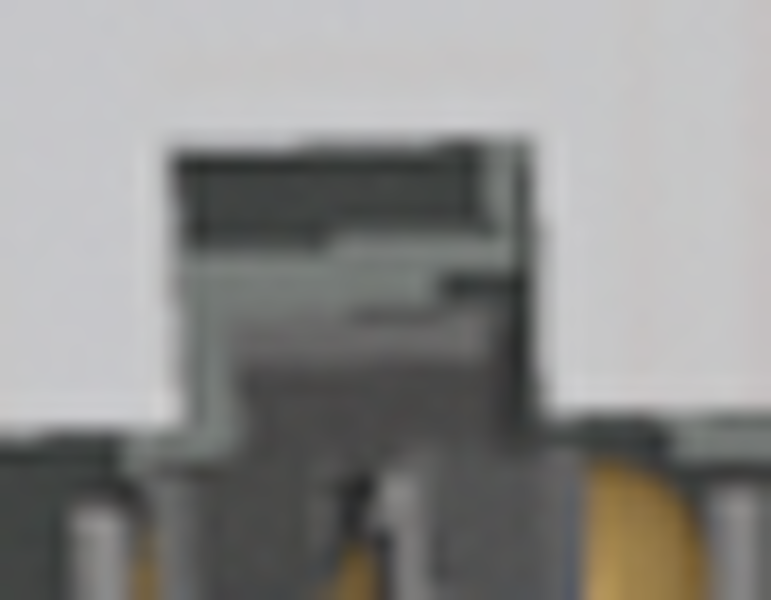

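View pics/w2b.png

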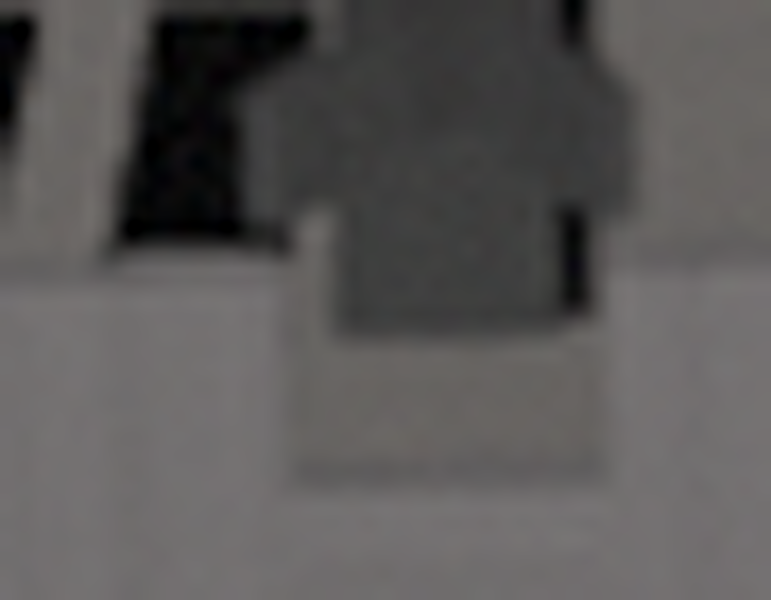

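Run:
```python
from h import *
c=ld('w2');P=cloud(c)
z=P[:,:,2]
print('col310',[(v,round(float(z[v,310]),3)) for v in range(98,108)],[(v,round(float(z[v,315]),3)) for v in range(249,256)])
a=plane(c,310,108,.115); b=plane(c,315.2,246,.115); print(a,b)
d=(a-b)[:2]; print('yaw',np.degrees(np.arctan2(-d[0],d[1])))
t=plane(c,310,103,.115);bb=plane(c,315.4,251.5,.115);print(t,bb,np.linalg.norm(t-bb),(t+bb)/2)
# whole-chassis rails rect with tighter pts; chassis from top cam
Q=P[75:275,120:365].reshape(-1,3); R=Q[abs(Q[:,2]-.1155)<.002]
print(cv2.minAreaRect(R[:,:2].astype(np.float32)*1000))
# same for seated handles
for (x0,x1) in ((150,195),(225,262)):
    q=P[150:245,x0:x1].reshape(-1,3); q=q[(q[:,2]>.143)&(q[:,2]<.155)]; print(len(q),q.mean(0),cv2.minAreaRect(q[:,:2].astype(np.float32)*1000))
```

```text
col310 [(98, 0.116), (99, 0.115), (100, 0.116), (101, 0.115), (102, 0.115), (103, 0.117), (104, 0.011), (105, 0.011), (106, 0.011), (107, 0.01)] [(249, 0.088), (250, 0.091), (251, 0.093), (252, 0.113), (253, 0.115), (254, 0.117), (255, 0.116)]
[0.58563797 0.25119729 0.115     ] [0.58124211 0.12466611 0.115     ]
yaw -1.9897311490612537
[0.58593119 0.25515203 0.115     ] [0.58103231 0.11882799 0.115     ] 0.13641203227596554 [0.58348175 0.18699001 0.115     ]
((524.6381225585938, 187.81729125976562), (162.76629638671875, 184.07815551757812), 88.07350158691406)
1347 [0.46912416 0.19214306 0.14873958] ((467.8171691894531, 190.58424377441406), (63.3087158203125, 12.696718215942383), 88.30181884765625)
1251 [0.52639966 0.19002364 0.14898538] ((525.4609375, 188.42237854003906), (63.843299865722656, 12.561083793640137), 88.2547836303711)
```

```bash
python3 -m creep '[[[0.01,0.013,-0.076,0,0.02,0,0.05],[0,0,-0.076,-0.01,0.036,0,0.05],[0,0,0,-0.0125,0.036,0,0.05],[0,0,0,-0.0125,0.036,0,0.05],[0,0,0,-0.0125,0.036,0,0.05],[0,0,0,-0.0125,0.036,0,0.05],[0,0,0,-0.0125,0.036,0,0.05],[0,0,0,-0.0125,0.036,0,0.05],[0,0,0,-0.0125,0.036,0,0.05],[0,0,0,-0.0125,0.036,0,0.05],[0,0,0,0,0,0,0.05]]]'
python3 go.py 0.4903 -0.1825 0.184 4.97
```

```text
t: 4.42
eef_pos: [0.4913, -0.2055, 0.3142]
tool_rot: [0.005, 0.999, 0.04, -0.004]
contact_force: [-0.8, -0.1, -0.6]
gripper_width: 0.586
t 4.42 tcp [ 0.4913 -0.2055  0.3142] yaw 4.56 F [-0.8 -0.1 -0.6] T [-0.03  0.05  0.03] g 50.1
turn [ 0.0092  0.0077 -0.007 ]
shift now-axes [ 0.0019 -0.0242  0.13  ] after-turn axes [ 0.001  -0.023   0.1302]
```

```bash
python3 -m creep '[[[0.009,0.008,-0.007,0.001,-0.023,0,0.05],[0,0,0,0,0,0.03,0.05],[0,0,0,0,0,0.03,0.05],[0,0,0,0,0,0.02,0.05],[0,0,0,0,0,0,0.05]]]'
python3 go.py 0.4903 -0.1825 0.184 4.97
```

```text
t: 4.83
eef_pos: [0.4831, -0.1951, 0.2336]
tool_rot: [0.004, 0.999, 0.033, 0.001]
contact_force: [-0.6, 0.4, -0.3]
gripper_width: 0.588
t 4.83 tcp [ 0.4831 -0.1951  0.2336] yaw 3.84 F [-0.6  0.4 -0.3] T [-0.02  0.    0.02] g 50.2
turn [ 0.0072 -0.0017 -0.0198]
shift now-axes [ 0.008  -0.0125  0.0495] after-turn axes [ 0.0083 -0.0119  0.0496]
```

```bash
python3 -m creep '[[[0.007,-0.002,-0.02,0.008,-0.012,0,0.05],[0,0,0,0,0,0.008,0.05],[0,0,0,0,0,0,0.05]]]'
python3 go.py 0.4903 -0.1825 0.184 4.97
```

```text
t: 5.08
eef_pos: [0.4892, -0.1831, 0.2265]
tool_rot: [0.0, 0.999, 0.043, -0.001]
contact_force: [-0.4, -0.5, -0.5]
gripper_width: 0.583
t 5.08 tcp [ 0.4892 -0.1831  0.2265] yaw 4.97 F [-0.4 -0.5 -0.5] T [ 0.    0.06 -0.02] g 49.8
turn [ 0.0003  0.0013 -0.    ]
shift now-axes [ 0.0012 -0.0006  0.0425] after-turn axes [ 0.0011 -0.0006  0.0425]
```

```bash
python3 -m creep '[[[0,0.001,0,0.001,-0.001,0.01,0.05],[0,0,0,0,0,0.011,0.05],[0,0,0,0,0,0.011,0.05],[0,0,0,0,0,0.01,0.05],[0,0,0,0,0,0,0.05]]]'
python3 go.py 0.4903 -0.1825 0.184 4.97
```

```text
t: 5.5
eef_pos: [0.4921, -0.1821, 0.1832]
tool_rot: [0.001, 0.999, 0.044, 0.003]
contact_force: [-0.9, 0.2, -0.6]
gripper_width: 0.582
t 5.5 tcp [ 0.4921 -0.1821  0.1832] yaw 5.03 F [-0.9  0.2 -0.6] T [-0.02  0.04  0.03] g 49.7
turn [ 0.003  -0.0049  0.001 ]
shift now-axes [-0.0018  0.0003 -0.0008] after-turn axes [-0.0018  0.0003 -0.0008]
```

```bash
python3 -m creep '[[[0.003,-0.005,0,-0.002,0,-0.001,0.03],[0,0,0,0,0,0,0.02],[0,0,0,0,0,0,0.005],[0,0,0,0,0,0,0.005],[0,0,0,0,0,0,0.005],[0,0,0,0,0,0,0.005],[0,0,0,0,0,0,0.005],[0,0,0,0,0,0,0.005]]]' 70
python3 go.py 0.4903 -0.1825 0.184 4.97
```

```text
t: 6.17
eef_pos: [0.4894, -0.1821, 0.1833]
tool_rot: [-0.001, 0.999, 0.044, -0.001]
contact_force: [0.3, 0.3, -3.1]
gripper_width: 0.12
t 6.17 tcp [ 0.4894 -0.1821  0.1833] yaw 5.03 F [ 0.3  0.3 -3.1] T [ 0.04 -0.11  0.  ] g 10.3
turn [-0.0015  0.0021  0.0011]
shift now-axes [ 0.0009  0.0005 -0.0007] after-turn axes [ 0.0009  0.0005 -0.0007]
```

```bash
python3 -m creep '[[[0,0,0,0,0,-0.008,0.005],[0,0,0,0,0,-0.012,0.005],[0,0,0,0,0,-0.015,0.005],[0,0,0,0,0,-0.015,0.005],[0,0,0,0,0,-0.015,0.005],[0,0,0,0,0,0,0.005]]]' 70
python3 go.py 0.4903 -0.1825 0.33 4.97
```

```text
t: 6.67
eef_pos: [0.4899, -0.1813, 0.2538]
tool_rot: [-0.002, 0.999, 0.045, -0.0]
contact_force: [-0.2, 0.6, -4.4]
gripper_width: 0.127
t 6.67 tcp [ 0.4899 -0.1813  0.2538] yaw 5.11 F [-0.2  0.6 -4.4] T [-0.02 -0.1   0.  ] g 10.8
turn [-0.0033  0.0008  0.0024]
shift now-axes [ 0.0002  0.001  -0.0763] after-turn axes [ 0.0003  0.0013 -0.0762]
```

```bash
python3 -m creep '[[[0,0,0,0,0,-0.015,0.005],[0,0,0,0,0,-0.02,0.005],[0,0,0,0,0,-0.02,0.005],[0,0,0,0,0,-0.02,0.005],[0,0,0,0,0,0,0.005]]]' 70
python3 go.py 0.5832 0.1863 0.335 -1.9
python3 -c "
from h import *
snap('wrist','w3')"
```

```text
t: 7.08
eef_pos: [0.487, -0.181, 0.3312]
tool_rot: [-0.002, 0.999, 0.045, -0.003]
contact_force: [1.0, -0.5, -5.4]
gripper_width: 0.127
t 7.08 tcp [ 0.487  -0.181   0.3312] yaw 5.12 F [ 1.  -0.5 -5.4] T [-0.04 -0.16 -0.01] g 10.8
turn [-0.0037  0.0064  0.1225]
shift now-axes [ 0.1286 -0.3573 -0.0032] after-turn axes [ 0.084  -0.3703 -0.0038]
```

View pics/w3.png

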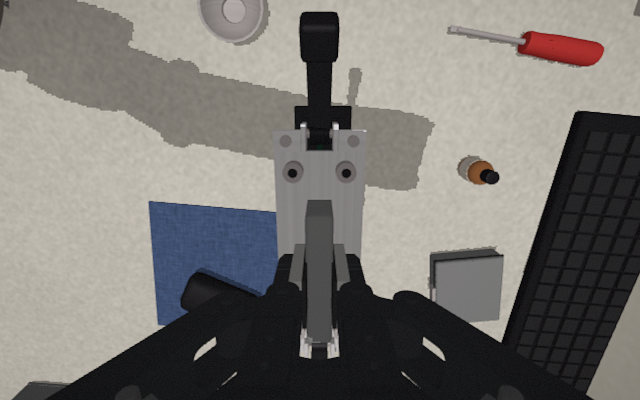

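```bash
cat > rel.py <<'E'
import sys
from h import *
from scipy.spatial.transform import Rotation as Rn
def tool():
    o=get_obs(); q=o['tool_rot']; return Rn.from_quat([q[1],q[2],q[3],q[0]]).as_matrix(),o['eef_pos']
def rel(tag):
    c=ld(tag); P=cloud(c); M,t=tool(); C=c['color'].mean(2)
    T=(P-t)@M; 
    s=T[120:262,265:375].reshape(-1,3); cc=C[120:262,265:375].ravel()
    p=s[(abs(s[:,2]-.078)<.008)&(cc>85)]; print(len(p))
    A=np.c_[p[:,:2],np.ones(len(p))]; k=np.linalg.lstsq(A,p[:,2],rcond=None)[0]; r=p[:,2]-A@k; p=p[abs(r)<.002]
    A=np.c_[p[:,:2],np.ones(len(p))]; k=np.linalg.lstsq(A,p[:,2],rcond=None)[0]
    print('panel z=',k,'tilt deg about tool y(dz/dx), x(dz/dy)',np.degrees(k[:2]))
    ys=np.arange(-.062,-.02,.004); m=[]
    for y in ys:
        q=p[abs(p[:,1]-y)<.002]
        if len(q)>10: m.append((y,(q[:,0].min()+q[:,0].max())/2,np.ptp(q[:,0])))
    m=np.array(m); print(m.round(4)); print('ymin',p[:,1].min())
if __name__=='__main__': rel(sys.argv[1])
E
python3 rel.py w3
```

```text
8350
panel z= [-0.00625691  0.00280976  0.07681612] tilt deg about tool y(dz/dx), x(dz/dy) [-0.35849482  0.16098761]
[[-0.062   0.0021  0.0441]
 [-0.058   0.0023  0.0439]
 [-0.054   0.0021  0.0437]
 [-0.05    0.0021  0.044 ]
 [-0.046   0.0022  0.0438]
 [-0.042   0.0021  0.0439]
 [-0.038   0.0021  0.044 ]
 [-0.034   0.0023  0.044 ]
 [-0.03    0.002   0.0437]
 [-0.026   0.002   0.0441]
 [-0.022   0.0023  0.0438]]
ymin -0.06684729319479603
```

```bash
python3 -m creep '[[[-0.004,0.006,0.02,0.0128,-0.018,-0.001,0.005],[0,0,0.02,0.0125,-0.035,-0.001,0.005],[0,0,0.02,0.012,-0.035,0,0.005],[0,0,0.02,0.011,-0.035,0,0.005],[0,0,0.02,0.01,-0.035,0,0.005],[0,0,0.02,0.009,-0.035,0,0.005],[0,0,0,0.009,-0.035,0,0.005],[0,0,0,0.009,-0.035,0,0.005],[0,0,0,0.006,-0.035,0,0.005],[0,0,0,0.005,-0.03,0,0.005],[0,0,0,0,-0.02,0,0.005],[0,0,0,0,0,0,0.005]]]' 70
python3 go.py 0.582 0.1865 0.335 -1.9
```

```text
t: 8.13
eef_pos: [0.5763, 0.1761, 0.303]
tool_rot: [0.002, 1.0, -0.025, -0.018]
contact_force: [-0.9, 0.8, -4.4]
gripper_width: 0.123
t 8.13 tcp [0.5763 0.1761 0.303 ] yaw -2.84 F [-0.9  0.8 -4.4] T [ 0.11 -0.02  0.01] g 10.5
turn [ 0.0051  0.0365 -0.0164]
shift now-axes [ 0.004  -0.0105 -0.0322] after-turn axes [ 0.0053 -0.0105 -0.032 ]
```

```bash
python3 -m creep '[[[0,0,0,0,0,-0.02,0.005],[0.005,0.037,-0.016,0.005,-0.01,-0.008,0.005],[0,0,0,0,0,0,0.005],[0,0,0,0,0,0,0.005]]]' 70
python3 go.py 0.582 0.1865 0.335 -1.9
```

```text
t: 8.47
eef_pos: [0.5801, 0.1874, 0.3226]
tool_rot: [0.002, 1.0, -0.013, -0.004]
contact_force: [0.1, -1.4, -5.8]
gripper_width: 0.123
t 8.47 tcp [0.5801 0.1874 0.3226] yaw -1.54 F [ 0.1 -1.4 -5.8] T [-0.14  0.01 -0.  ] g 10.5
turn [0.0035 0.0076 0.0062]
shift now-axes [ 0.0019  0.0009 -0.0124] after-turn axes [ 0.002   0.0009 -0.0124]
```

```bash
python3 -m creep '[[[0.003,0.008,0.006,0.002,0.001,0,0.005],[0,0,0,0,0,0,0.005]]]' 70
python3 go.py 0.582 0.1865 0.3 -1.9
python3 -c "
from h import *
for n in ('wrist','side','top'): snap(n,n+'4')
crop('side4',270,60,390,200,'s4c');crop('top4',230,140,310,240,'t4c')"
```

```text
t: 8.63
eef_pos: [0.5816, 0.185, 0.3205]
tool_rot: [0.001, 1.0, -0.017, -0.0]
contact_force: [0.2, -0.3, -5.6]
gripper_width: 0.121
t 8.63 tcp [0.5816 0.185  0.3205] yaw -1.96 F [ 0.2 -0.3 -5.6] T [-0.   -0.02 -0.06] g 10.4
turn [ 0.0019  0.0007 -0.001 ]
shift now-axes [ 0.0004 -0.0015  0.0205] after-turn axes [ 0.0004 -0.0015  0.0205]
4.285714285714286
6.0
```

View pics/wrist4.png

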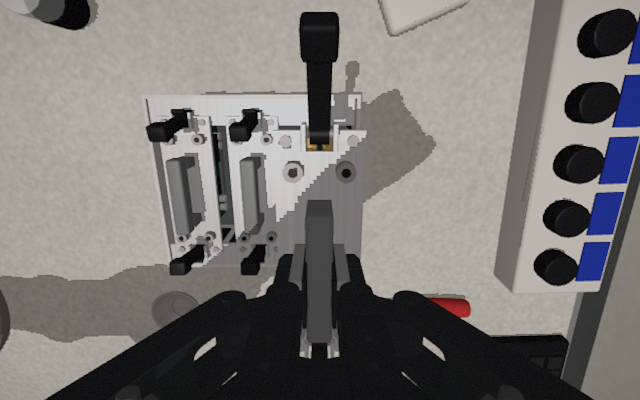

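View pics/s4c.png

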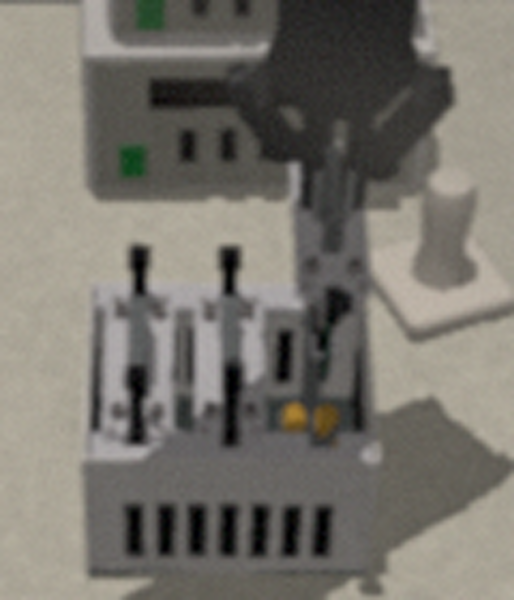

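View pics/t4c.png

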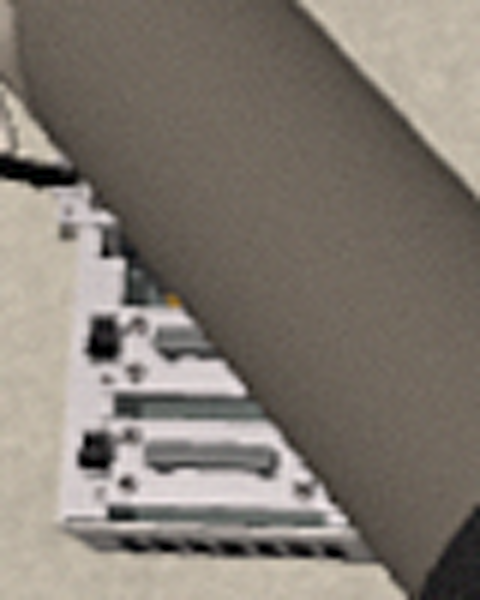

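```bash
python3 rel.py wrist4
python3 - <<'E'
from h import *
from rel import tool
c=ld('wrist4');P=cloud(c);C=c['color'].mean(2)
H=[]
for (x0,x1) in ((160,200),(236,268)):
    q=P[145:245,x0:x1].reshape(-1,3); q=q[(q[:,2]>.145)&(q[:,2]<.153)]; r=cv2.minAreaRect(q[:,:2].astype(np.float32)*1000); print(r); H.append(np.array(r[0]))
print('vacant',2*H[1]-H[0])
p=P[110:262,265:375].reshape(-1,3);cc=C[110:262,265:375].ravel()
p=p[(cc>85)&(abs(p[:,2]-.2435)<.008)]; print(len(p),np.median(p,0),cv2.minAreaRect(p[:,:2].astype(np.float32)*1000))
M,t=tool(); u=(M@np.array([.0021,-.0665+.0640,.077]))+t; print('board_cam',u)
E
```

```text
8632
panel z= [-0.00360473  0.0046723   0.07931366] tilt deg about tool y(dz/dx), x(dz/dy) [-0.20653568  0.2677033 ]
[[-0.062   0.0014  0.044 ]
 [-0.058   0.0016  0.0438]
 [-0.054   0.0014  0.0437]
 [-0.05    0.0014  0.0441]
 [-0.046   0.0016  0.0439]
 [-0.042   0.0014  0.0438]
 [-0.038   0.0014  0.044 ]
 [-0.034   0.0015  0.0439]
 [-0.03    0.0014  0.0438]
 [-0.026   0.0014  0.0442]
 [-0.022   0.0014  0.0435]]
ymin -0.06668284927431715
((467.83599853515625, 190.45333862304688), (63.4495849609375, 12.325849533081055), 87.85230255126953)
((525.4747924804688, 188.79623413085938), (62.96178436279297, 12.298362731933594), 87.83419036865234)
vacant [583.11358643 187.13912964]
8639 [0.5837942  0.22313964 0.24174141] ((583.8846435546875, 220.26104736328125), (75.9576187133789, 44.190155029296875), 88.08423614501953)
board_cam [0.5834781  0.18780251 0.24392601]
```

```bash
python3 -m creep '[[[0.001,0,0,0,-0.0005,0.01,0.005],[0,0,0,0,0,0.01,0.005],[0,0,0,0,0,0.01,0.005],[0,0,0,0,0,0,0.005]]]' 70
python3 go.py 0.5817 0.1855 0.27 -1.95
```

```text
t: 9.12
eef_pos: [0.5815, 0.1849, 0.2876]
tool_rot: [0.0, 1.0, -0.018, -0.001]
contact_force: [-1.0, -1.4, -5.5]
gripper_width: 0.123
t 9.12 tcp [0.5815 0.1849 0.2876] yaw -2.02 F [-1.  -1.4 -5.5] T [-0.04  0.1  -0.01] g 10.5
turn [ 0.0008  0.0012 -0.0012]
shift now-axes [ 0.0002 -0.0006  0.0176] after-turn axes [ 0.0002 -0.0006  0.0176]
```

```bash
python3 -m creep '[[[0.001,0.001,0,0,-0.0005,0.007,0.005],[0,0,0,0,0,0.007,0.005],[0,0,0,0,0,0,0.005]]]' 70
python3 go.py 0.5817 0.1855 0.27 -1.95
python3 -c "
from h import *
for n in ('wrist','side'): snap(n,n+'5')
crop('side5',320,80,380,180,'s5c');crop('wrist5',240,80,400,200,'w5c')"
```

```text
t: 9.37
eef_pos: [0.5811, 0.1851, 0.2708]
tool_rot: [0.0, 1.0, -0.018, -0.001]
contact_force: [0.2, -0.1, -5.3]
gripper_width: 0.12
t 9.37 tcp [0.5811 0.1851 0.2708] yaw -2.02 F [ 0.2 -0.1 -5.3] T [0.   0.03 0.01] g 10.3
turn [ 0.0003  0.0022 -0.0012]
shift now-axes [ 0.0006 -0.0004  0.0008] after-turn axes [ 0.0006 -0.0004  0.0008]
6.0
5.0
```

View pics/s5c.png

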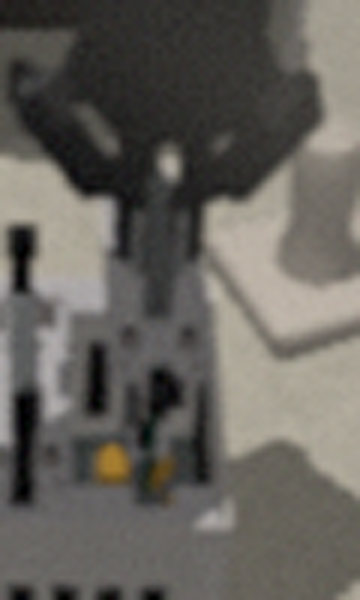

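View pics/w5c.png

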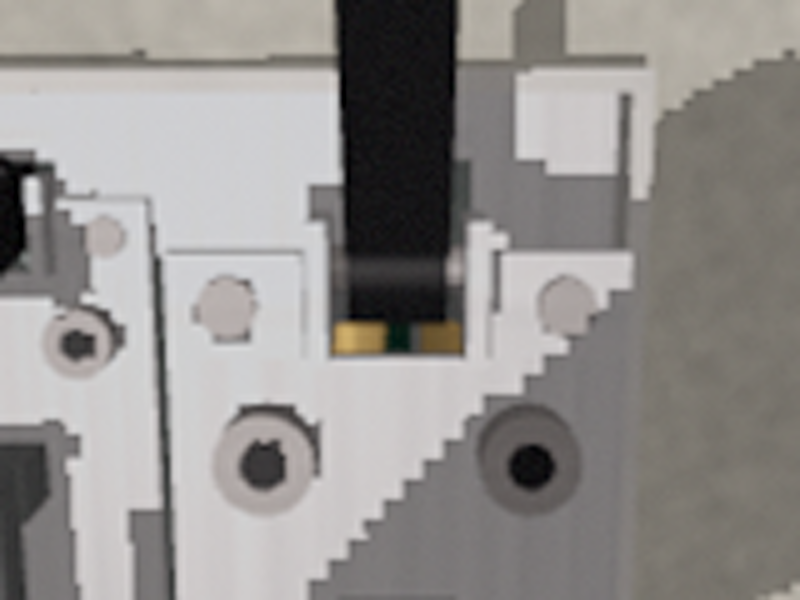

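```bash
python3 -m creep '[[[0,0.002,0,0.0006,-0.0004,0.004,0.005],[0,0,0,0,0,0.005,0.005],[0,0,0,0,0,0,0.005]]]' 70
python3 go.py 0.5817 0.1855 0.27 -1.95
```

```text
t: 9.72
eef_pos: [0.5827, 0.1866, 0.2637]
tool_rot: [-0.001, 1.0, -0.018, 0.002]
contact_force: [-1.4, 0.6, -5.2]
gripper_width: 0.125
t 9.72 tcp [0.5827 0.1866 0.2637] yaw -2.01 F [-1.4  0.6 -5.2] T [0.05 0.28 0.01] g 10.7
turn [-0.0015 -0.0034 -0.001 ]
shift now-axes [-0.0009  0.0011 -0.0063] after-turn axes [-0.001   0.0011 -0.0063]
```

```bash
python3 -m creep '[[[-0.001,-0.003,0,-0.0007,0.0008,0.002,0.005],[0,0,0,0,0,0.005,0.005],[0,0,0,0,0,0,0.005]]]' 70
python3 go.py 0.5817 0.1855 0.25 -1.95
```

```text
t: 9.97
eef_pos: [0.5821, 0.1859, 0.2563]
tool_rot: [-0.0, 1.0, -0.017, 0.001]
contact_force: [-0.2, 0.3, -3.9]
gripper_width: 0.124
t 9.97 tcp [0.5821 0.1859 0.2563] yaw -2.0 F [-0.2  0.3 -3.9] T [ 0.08  0.06 -0.02] g 10.6
turn [-0.0006 -0.001  -0.0009]
shift now-axes [-0.0004  0.0004  0.0063] after-turn axes [-0.0004  0.0004  0.0063]
```

```bash
python3 -m creep '[[[0,-0.001,0,-0.0003,0.0003,0.005,0.005],[0,0,0,0,0,0.006,0.005],[0,0,0,0,0,0.006,0.005],[0,0,0,0,0,0,0.005]]]' 70
python3 go.py 0.5821 0.1859 0.25 -2
```

```text
t: 10.3
eef_pos: [0.5819, 0.1853, 0.2376]
tool_rot: [-0.0, 1.0, -0.018, 0.0]
contact_force: [-0.8, 0.2, -4.2]
gripper_width: 0.12
t 10.3 tcp [0.5819 0.1853 0.2376] yaw -2.02 F [-0.8  0.2 -4.2] T [-0.05  0.    0.  ] g 10.2
turn [-0.0006 -0.0003 -0.0004]
shift now-axes [ 0.0001 -0.0006 -0.0124] after-turn axes [ 0.0001 -0.0006 -0.0124]
```

```bash
python3 -m creep '[[[0,0,0,0,-0.0003,0.005,0.005],[0,0,0,0,0,0.007,0.005],[0,0,0,0,0,0.007,0.005],[0,0,0,0,0,0,0.005]]]' 70
python3 go.py 0.5819 0.1856 0.21 -2
```

```text
t: 10.63
eef_pos: [0.5819, 0.1855, 0.2161]
tool_rot: [-0.0, 1.0, -0.018, -0.0]
contact_force: [0.5, -1.1, -5.8]
gripper_width: 0.121
t 10.63 tcp [0.5819 0.1855 0.2161] yaw -2.03 F [ 0.5 -1.1 -5.8] T [ 0.01  0.04 -0.03] g 10.3
turn [-0.0005  0.0002 -0.0006]
shift now-axes [-0.     -0.0001  0.0061] after-turn axes [-0.     -0.0001  0.0061]
```

```bash
python3 -m creep '[[[0,0,0,0,0,0.004,0.005],[0,0,0,0,0,0.003,0.005],[0,0,0,0,0,0,0.005]]]' 70
python3 go.py 0.5819 0.1856 0.203 -2
```

```text
t: 10.88
eef_pos: [0.5819, 0.1856, 0.2079]
tool_rot: [-0.0, 1.0, -0.018, -0.0]
contact_force: [-1.1, -0.3, -4.7]
gripper_width: 0.125
t 10.88 tcp [0.5819 0.1856 0.2079] yaw -2.03 F [-1.1 -0.3 -4.7] T [-0.02  0.03 -0.02] g 10.6
turn [-0.0005  0.0006 -0.0004]
shift now-axes [-0.      0.      0.0049] after-turn axes [-0.      0.      0.0049]
```

```bash
python3 -m creep '[[[0,0,0,0,0,0.002,0.005],[0,0,0,0,0,0.001,0.005],[0,0,0,0,0,0,0.005]]]' 70
python3 go.py 0.5819 0.1856 0.203 -2;  python3 -m creep '[[[0,0,0,0,0,0.001,0.005],[0,0,0,0,0,0,0.005]]]' 70
python3 go.py
```

```text
t: 11.13
eef_pos: [0.5822, 0.1857, 0.2049]
tool_rot: [-0.0, 1.0, -0.018, -0.0]
contact_force: [0.5, -0.3, -4.0]
gripper_width: 0.123
t 11.13 tcp [0.5822 0.1857 0.2049] yaw -2.03 F [ 0.5 -0.3 -4. ] T [ 0.   -0.02  0.05] g 10.5
turn [-0.0007  0.0001 -0.0005]
shift now-axes [-0.0003  0.0001  0.0019] after-turn axes [-0.0003  0.0001  0.0019]
t: 11.3
eef_pos: [0.5824, 0.1857, 0.2041]
tool_rot: [-0.0, 1.0, -0.018, 0.0]
contact_force: [0.7, -0.6, -4.7]
gripper_width: 0.128
t 11.3 tcp [0.5824 0.1857 0.2041] yaw -2.03 F [ 0.7 -0.6 -4.7] T [ 0.   -0.03 -0.03] g 10.9
```

```bash
for i in 1; do python3 -m creep '[[[0,0,0,0,0,0.001,0.005],[0,0,0,0,0,0,0.005]]]' 70; done
python3 -m creep '[[[0,0,0,0,0,0.001,0.005],[0,0,0,0,0,0,0.005]]]' 70
```

```text
t: 11.47
eef_pos: [0.5823, 0.1859, 0.2033]
tool_rot: [-0.0, 1.0, -0.018, 0.0]
contact_force: [-0.1, -0.7, -5.0]
gripper_width: 0.12
t: 11.63
eef_pos: [0.5824, 0.186, 0.2027]
tool_rot: [-0.001, 1.0, -0.018, 0.001]
contact_force: [-0.9, -0.6, -5.0]
gripper_width: 0.125
```

```bash
python3 -m creep '[[[0,0,0,0,0,0.001,0.005],[0,0,0,0,0,0,0.005]]]' 70
python3 -m creep '[[[0,0,0,0,0,0.001,0.005],[0,0,0,0,0,0,0.005]]]' 70
python3 -c "
from h import *
snap('wrist','w6')"; python3 rel.py w6
```

```text
t: 11.8
eef_pos: [0.5826, 0.1862, 0.2027]
tool_rot: [-0.0, 1.0, -0.018, 0.001]
contact_force: [-0.4, -1.1, -5.1]
gripper_width: 0.12
t: 11.97
eef_pos: [0.5828, 0.1863, 0.2027]
tool_rot: [-0.0, 1.0, -0.018, 0.001]
contact_force: [-1.7, -0.3, -2.7]
gripper_width: 0.124
8687
panel z= [0.00723663 0.00317279 0.07885936] tilt deg about tool y(dz/dx), x(dz/dy) [0.41462822 0.18178768]
[[-0.062   0.0008  0.0438]
 [-0.058   0.001   0.044 ]
 [-0.054   0.0008  0.044 ]
 [-0.05    0.0009  0.0437]
 [-0.046   0.0009  0.044 ]
 [-0.042   0.0007  0.0437]
 [-0.038   0.0009  0.0435]
 [-0.034   0.001   0.0441]
 [-0.03    0.0009  0.0439]
 [-0.026   0.0009  0.0437]
 [-0.022   0.0009  0.044 ]]
ymin -0.067136539660295
```

View pics/w6.png

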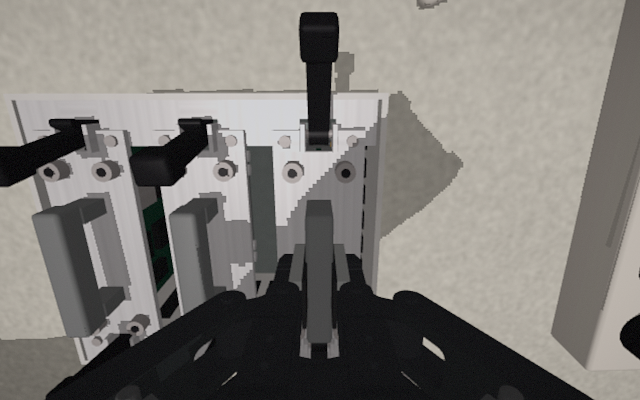

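```bash
python3 -m creep '[[[0,0,0,-0.0006,0.0005,0.0012,0.005],[0,0,0,0,0,0.0006,0.005]]]' 70
python3 go.py
```

```text
t: 12.18
eef_pos: [0.5828, 0.1864, 0.2026]
tool_rot: [-0.001, 1.0, -0.018, 0.002]
contact_force: [-2.6, -2.2, 2.4]
gripper_width: 0.128
t 12.18 tcp [0.5828 0.1864 0.2026] yaw -2.03 F [-2.6 -2.2  2.4] T [-0.47  0.97  0.09] g 10.9
```

```bash
python3 -m creep '[[[0,0,0,0,0,0,0.035],[0,0,0,0,0,0,0.035],[0,0,0,0,0,0,0.035],[0,0,0,0,0,-0.01,0.035],[0,0,0,0,0,-0.02,0.035],[0,0,0,0,0,-0.025,0.035],[0,0,0,0,0,-0.03,0.035],[0,0,0,0,0,-0.03,0.035],[0,0,0,0,0,-0.01,0.035],[0,0,0,0,0,0,0.035]]]' 70
python3 go.py
python3 -c "
from h import *
for n in ('wrist','side'): snap(n,n+'7')
crop('side7',270,80,390,200,'s7c')"
```

```text
t: 13.02
eef_pos: [0.5834, 0.1874, 0.336]
tool_rot: [-0.003, 1.0, -0.017, 0.004]
contact_force: [0.2, -1.1, -0.9]
gripper_width: 0.407
t 13.02 tcp [0.5834 0.1874 0.336 ] yaw -1.96 F [ 0.2 -1.1 -0.9] T [-0.02 -0.02  0.03] g 34.8
5.0
```

View pics/wrist7.png

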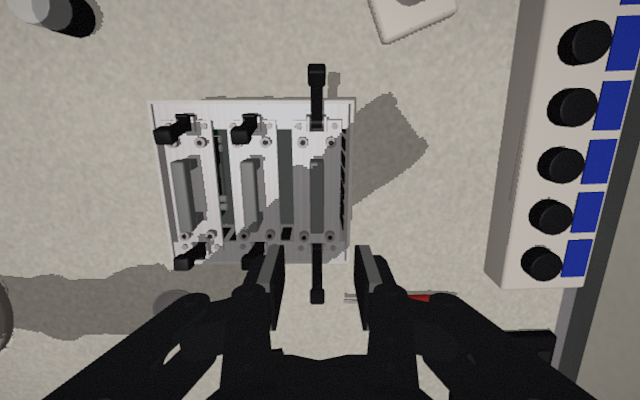

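View pics/s7c.png

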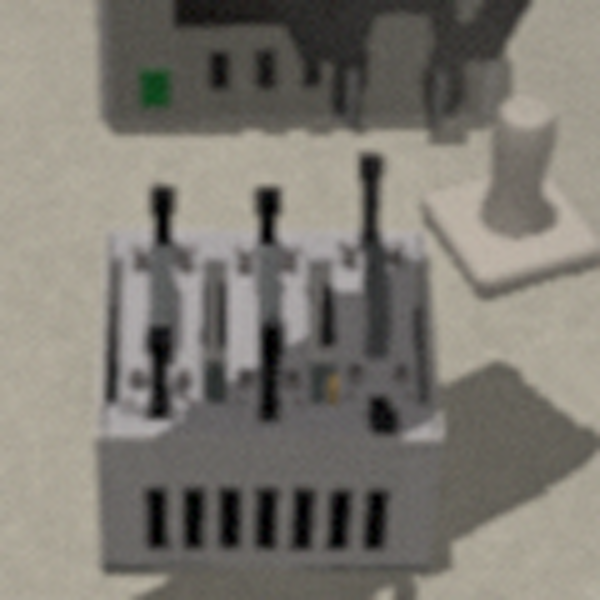

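```bash
cat > st.py <<'E'
import sys
from h import *
B=np.array([.5830,.1863]);y=np.radians(-1.95); ex=np.array([np.cos(y),np.sin(y)]);ey=np.array([-np.sin(y),np.cos(y)])
def st(tag):
    c=ld(tag);P=cloud(c);C=c['color'].mean(2)
    X=(P[...,:2]-B)@ex; Y=(P[...,:2]-B)@ey; Z=P[...,2]
    # rails reference: between slots, z~.115
    r=(abs(Z-.1155)<.003)&(C>70)&(abs(Y)>66)
    m=(abs(X)<.02)&(abs(Y)<.062)&(abs(Z-.1205)<.006)&(C>60)
    p=np.c_[X[m],Y[m],Z[m]]; A=np.c_[p[:,:2],np.ones(len(p))]; k=np.linalg.lstsq(A,p[:,2],rcond=None)[0]
    rr=(abs(Z-.1155)<.003)&(C>60)&(X>-.10)&(X<.03)&(abs(Y)>.0705)&(abs(Y)<.079)&(abs(X)>.009)
    rt=np.median(Z[rr]); print('panel n',len(p),'top z mid',k[2].round(4),'tilt x,y',k[:2].round(4),'rails z',rt.round(4),int(rr.sum()),'gap mm',((k[2]-rt)*1000-4).round(2), 'ends',[((k[2]+s*.06*k[1]-rt)*1000-4).round(2) for s in(1,-1)])
    print('panel ctr X',(p[:,0].min()+p[:,0].max())/2, 'Y ext',p[:,1].min(),p[:,1].max())
    for s in (1,-1):
        l=(C<60)&(abs(X)<.012)&(Y*s>.04)&(Y*s<.115)&(Z>.132)
        if l.sum()>5:
            q=np.c_[X[l],Y[l],Z[l]]; print('lever',s,int(l.sum()),'min',q.min(0).round(4),'max',q.max(0).round(4),'mean',q.mean(0).round(4))
if __name__=='__main__': st(sys.argv[1])
E
python3 st.py wrist7
```

```text
panel n 3710 top z mid 0.1239 tilt x,y [-0.0053 -0.0017] rails z 0.1156 1714 gap mm 4.35 ends [np.float64(4.25), np.float64(4.45)]
panel ctr X -2.4318596386994212e-06 Y ext -0.06193817019633244 0.06165619075593375
lever 1 628 min [-0.0113  0.0468  0.1321] max [0.0073 0.1068 0.157 ] mean [0.0011 0.0921 0.1471]
lever -1 415 min [-0.0117 -0.1008  0.132 ] max [ 0.0072 -0.0427  0.1568] mean [ 0.0014 -0.0877  0.1455]
```

```bash
python3 -m creep '[[[-0.006,-0.004,0,0,-0.02,0,0],[0,0,0,0,-0.03,0,0],[0,0,0,0,-0.03,0,0],[0,0,0,0,-0.03,0,0],[0,0,0,0,-0.01,0,0],[0,0,0,0,0,0,0]]]' 40
python3 go.py 0.5869 0.3122 0.208 -1.95
```

```text
t: 13.62
eef_pos: [0.5857, 0.3053, 0.3208]
tool_rot: [0.006, 1.0, -0.02, -0.006]
contact_force: [-0.4, 0.4, -0.3]
gripper_width: 0.004
t 13.62 tcp [0.5857 0.3053 0.3208] yaw -2.32 F [-0.4  0.4 -0.3] T [-0.05  0.05  0.01] g 0.3
turn [ 0.0119  0.0117 -0.0064]
shift now-axes [ 0.0022 -0.0083  0.1127] after-turn axes [ 0.0009 -0.0069  0.1128]
```

```bash
python3 -m creep '[[[0.012,0.012,-0.006,0.002,-0.01,0.01,0],[0,0,0,0,-0.003,0.018,0],[0,0,0,0,0,0.018,0],[0,0,0,0,0,0.018,0],[0,0,0,0,0,0,0]]]' 40
python3 go.py 0.5869 0.3122 0.208 -1.95
```

```text
t: 14.03
eef_pos: [0.5871, 0.3132, 0.248]
tool_rot: [0.003, 1.0, -0.017, -0.003]
contact_force: [-0.8, -0.6, -0.5]
gripper_width: 0.002
t 14.03 tcp [0.5871 0.3132 0.248 ] yaw -1.97 F [-0.8 -0.6 -0.5] T [-0.03  0.06  0.04] g 0.2
turn [ 0.0066  0.0055 -0.0003]
shift now-axes [0.     0.0007 0.0401] after-turn axes [-0.0002  0.001   0.04  ]
```

```bash
python3 -m creep '[[[0.006,0.005,0,0,0,0.012,0],[0,0,0,0,0,0.012,0],[0,0,0,0,0,0.012,0],[0,0,0,0,0,0,0]]]' 40
python3 go.py 0.5869 0.3112 0.208 -1.95
python3 -c "
from h import *
for n in ('wrist','side','top'): snap(n,n+'8')
crop('side8',280,60,400,180,'s8c');crop('wrist8',220,150,420,350,'w8c')"
```

```text
t: 14.37
eef_pos: [0.5877, 0.3077, 0.2086]
tool_rot: [0.003, 1.0, -0.019, -0.002]
contact_force: [-0.2, -0.9, -0.4]
gripper_width: -0.002
t 14.37 tcp [0.5877 0.3077 0.2086] yaw -2.2 F [-0.2 -0.9 -0.4] T [-0.04  0.08 -0.03] g -0.2
turn [ 0.0052  0.0031 -0.0044]
shift now-axes [-0.0009 -0.0034  0.0006] after-turn axes [-0.0009 -0.0034  0.0006]
5.0
3.0
```

View pics/wrist8.png

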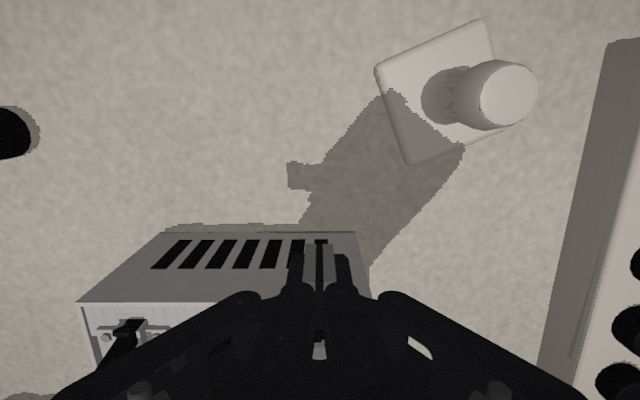

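View pics/s8c.png

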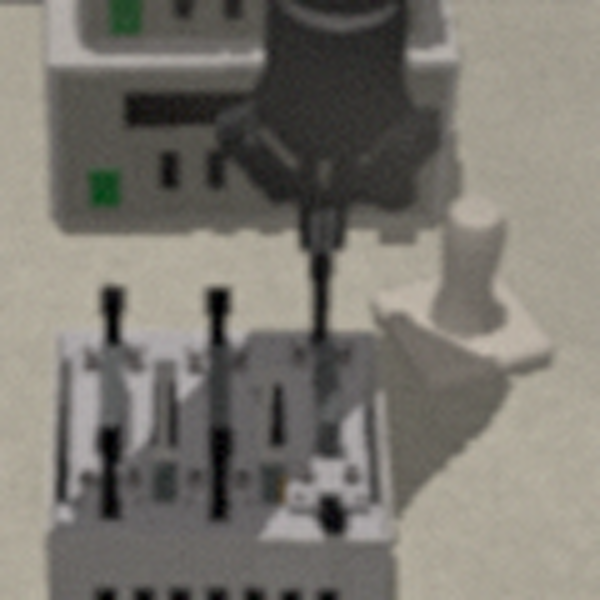

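```bash
python3 -m creep '[[[0.005,0.003,-0.004,-0.001,0.002,0,0],[0,0,0,0,0.003,-0.002,0],[0,0,0,0,0.003,-0.003,0],[0,0,0,0,0.003,-0.003,0]]]' 40
python3 go.py 0.5869 0.3055 0.208 -1.95
```

```text
t: 14.85
eef_pos: [0.5876, 0.2997, 0.2231]
tool_rot: [-0.003, 1.0, -0.016, 0.004]
contact_force: [-0.1, -0.2, 0.4]
gripper_width: -0.001
t 14.85 tcp [0.5876 0.2997 0.2231] yaw -1.82 F [-0.1 -0.2  0.4] T [ 0.04 -0.   -0.  ] g -0.1
turn [-0.0063 -0.007   0.0022]
shift now-axes [-0.0009 -0.0057  0.0151] after-turn axes [-0.0009 -0.0058  0.0151]
```

```bash
python3 -c "
from h import *
for n in ('side',): snap(n,n+'9')
crop('side9',310,90,370,150,'s9c')"
```

```text
10.0
```

View pics/s9c.png

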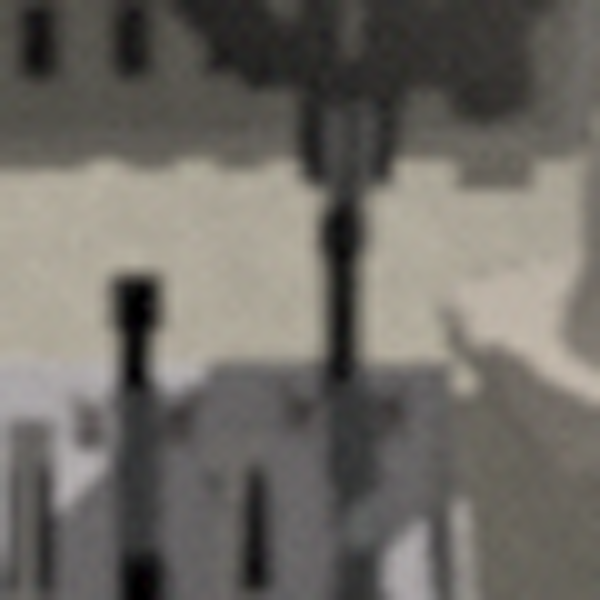

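```bash
python3 -m creep '[[[-0.006,-0.007,0.002,-0.001,-0.01,0,0],[0,0,0,0,-0.002,0.006,0],[0,0,0,0,0,0.007,0],[0,0,0,0,0,0,0]]]' 40
python3 go.py 0.5869 0.3087 0.206 -1.95
```

```text
t: 15.23
eef_pos: [0.5881, 0.3124, 0.2116]
tool_rot: [-0.0, 1.0, -0.018, 0.002]
contact_force: [-0.2, 0.2, 0.1]
gripper_width: 0.003
t 15.23 tcp [0.5881 0.3124 0.2116] yaw -2.05 F [-0.2  0.2  0.1] T [0.01 0.   0.01] g 0.2
turn [-0.001  -0.0031 -0.0018]
shift now-axes [-0.0011  0.0037  0.0056] after-turn axes [-0.0011  0.0037  0.0056]
```

```bash
python3 -m creep '[[[0,-0.003,0,-0.001,0.001,0.006,0],[0,0,0,0,0.003,0,0],[0,0,0,0,0.003,0,0]]]' 40
python3 go.py 0.5869 0.304 0.206 -1.95
python3 -m creep '[[[0,0,0,0,0.002,0,0],[0,0,0,0,0.002,0,0]]]' 40
python3 go.py 0.5869 0.304 0.206 -1.95
```

```text
t: 15.48
eef_pos: [0.5858, 0.3061, 0.2033]
tool_rot: [-0.0, 1.0, -0.017, -0.001]
contact_force: [0.1, -0.4, -0.2]
gripper_width: 0.001
t 15.48 tcp [0.5858 0.3061 0.2033] yaw -1.92 F [ 0.1 -0.4 -0.2] T [ 0.02 -0.03 -0.02] g 0.0
turn [-0.0006  0.0025  0.0005]
shift now-axes [ 0.0012  0.0021 -0.0027] after-turn axes [ 0.0012  0.0021 -0.0027]
t: 15.65
eef_pos: [0.5857, 0.3031, 0.2037]
tool_rot: [-0.002, 1.0, -0.017, -0.001]
contact_force: [0.6, 5.5, 3.1]
gripper_width: -0.002
t 15.65 tcp [0.5857 0.3031 0.2037] yaw -1.9 F [0.6 5.5 3.1] T [ 0.99  0.03 -0.02] g -0.1
turn [-0.0039  0.0019  0.0009]
shift now-axes [ 0.0012 -0.001  -0.0023] after-turn axes [ 0.0012 -0.001  -0.0023]
```

```bash
python3 -m creep '[[[-0.004,0.002,0,0.0008,0.0025,-0.003,0],[0,0,0,0,0.0025,-0.003,0],[0,0,0,0,0.0025,-0.003,0]]]' 40
python3 go.py 0.5862 0.2965 0.2126 -1.95
```

```text
t: 15.9
eef_pos: [0.5856, 0.296, 0.2134]
tool_rot: [-0.001, 1.0, -0.016, -0.0]
contact_force: [-0.5, 1.6, -1.1]
gripper_width: 0.002
t 15.9 tcp [0.5856 0.296  0.2134] yaw -1.83 F [-0.5  1.6 -1.1] T [ 0.35 -0.03  0.02] g 0.2
turn [-0.0012  0.0004  0.0021]
shift now-axes [ 0.0006 -0.0006  0.0008] after-turn axes [ 0.0006 -0.0006  0.0008]
```

```bash
python3 -m creep '[[[-0.001,0,0.002,0.0006,0.0025,-0.002,0],[0,0,0,0,0.0025,-0.002,0],[0,0,0,0,0.0025,-0.002,0]]]' 40
python3 go.py 0.586 0.2894 0.219 -1.95
python3 -m creep '[[[0,0,0,0,0.003,-0.0016,0],[0,0,0,0,0.003,-0.0016,0],[0,0,0,0,0.003,-0.0016,0]]]' 40
python3 go.py 0.5858 0.2813 0.2238 -1.95
```

```text
t: 16.15
eef_pos: [0.5858, 0.2872, 0.2205]
tool_rot: [0.0, 1.0, -0.017, -0.0]
contact_force: [-0.8, 0.8, 0.1]
gripper_width: -0.001
t 16.15 tcp [0.5858 0.2872 0.2205] yaw -1.98 F [-0.8  0.8  0.1] T [ 0.3   0.08 -0.05] g -0.1
turn [ 0.0003  0.0005 -0.0005]
shift now-axes [ 0.0001 -0.0022  0.0015] after-turn axes [ 0.0001 -0.0022  0.0015]
t: 16.4
eef_pos: [0.5855, 0.2771, 0.2259]
tool_rot: [0.0, 1.0, -0.017, -0.0]
contact_force: [0.4, 3.9, -4.2]
gripper_width: -0.002
t 16.4 tcp [0.5855 0.2771 0.2259] yaw -1.99 F [ 0.4  3.9 -4.2] T [ 0.92 -0.03 -0.03] g -0.2
turn [ 0.0003  0.0004 -0.0007]
shift now-axes [ 0.0002 -0.0042  0.0021] after-turn axes [ 0.0002 -0.0042  0.0021]
```

```bash
python3 -m creep '[[[0,0,0,0,0.003,-0.0003,0],[0,0,0,0,0.003,0,0],[0,0,0,0,0.003,0,0]]]' 40
python3 go.py 0.5853 0.264 0.226 -1.95
python3 -m creep '[[[0,0,0,0,0.003,0,0],[0,0,0,0,0.003,0,0]]]' 40
python3 go.py 0.5853 0.2562 0.226 -1.95
```

```text
t: 16.65
eef_pos: [0.5851, 0.2695, 0.2269]
tool_rot: [-0.002, 1.0, -0.017, 0.0]
contact_force: [0.5, 5.0, -2.8]
gripper_width: -0.001
t 16.65 tcp [0.5851 0.2695 0.2269] yaw -1.92 F [ 0.5  5.  -2.8] T [ 0.88 -0.08  0.01] g -0.1
turn [-0.0042 -0.0008  0.0006]
shift now-axes [0.0004 0.0055 0.0009] after-turn axes [0.0004 0.0054 0.0009]
t: 16.82
eef_pos: [0.5847, 0.2644, 0.2268]
tool_rot: [-0.003, 1.0, -0.016, 0.001]
contact_force: [1.0, 6.5, -4.7]
gripper_width: 0.001
t 16.82 tcp [0.5847 0.2644 0.2268] yaw -1.84 F [ 1.   6.5 -4.7] T [ 1.49 -0.25  0.04] g 0.1
turn [-0.0069 -0.0011  0.0019]
shift now-axes [0.0009 0.0081 0.0007] after-turn axes [0.0009 0.0081 0.0008]
```

```bash
python3 -m creep '[[[-0.005,0,0.002,0.0007,0.003,0.0005,0],[0,0,0,0,0.003,0.0005,0]]]' 40
python3 go.py 0.585 0.2562 0.226 -1.95
python3 -m creep '[[[-0.003,0,0.002,0.0003,0.003,0.0005,0]]]' 40
python3 go.py 0.585 0.2562 0.226 -1.95
```

```text
t: 16.98
eef_pos: [0.5847, 0.2616, 0.2266]
tool_rot: [-0.004, 1.0, -0.016, 0.001]
contact_force: [1.1, 9.1, -1.8]
gripper_width: 0.002
t 16.98 tcp [0.5847 0.2616 0.2266] yaw -1.84 F [ 1.1  9.1 -1.8] T [ 2.1  -0.17  0.04] g 0.2
turn [-0.0088 -0.002   0.002 ]
shift now-axes [0.0005 0.0054 0.0005] after-turn axes [0.0005 0.0054 0.0006]
t: 17.07
eef_pos: [0.5846, 0.261, 0.2265]
tool_rot: [-0.005, 1.0, -0.016, 0.001]
contact_force: [0.4, 10.6, -2.5]
gripper_width: -0.001
t 17.07 tcp [0.5846 0.261  0.2265] yaw -1.85 F [ 0.4 10.6 -2.5] T [ 2.26 -0.09  0.  ] g -0.0
turn [-0.0106 -0.0028  0.0017]
shift now-axes [0.0006 0.0048 0.0005] after-turn axes [0.0006 0.0047 0.0005]
```

```bash
python3 -m creep '[[[-0.004,0,0,0.0003,0.0035,0,0],[-0.003,0,0,0,0.0035,0,0]]]' 40
python3 go.py 0.585 0.2562 0.226 -1.95
python3 -c "
from h import *
for n in ('side',): snap(n,n+'10')
crop('side10',290,80,370,160,'s10c')"
```

```text
t: 17.23
eef_pos: [0.584, 0.2598, 0.227]
tool_rot: [-0.007, 1.0, -0.014, 0.002]
contact_force: [2.6, 11.1, -6.7]
gripper_width: -0.001
t 17.23 tcp [0.584  0.2598 0.227 ] yaw -1.6 F [ 2.6 11.1 -6.7] T [ 2.59 -0.5   0.04] g -0.1
turn [-0.0147 -0.0047  0.0061]
shift now-axes [0.0011 0.0036 0.0009] after-turn axes [0.0011 0.0036 0.001 ]
7.5
```

View pics/s10c.png

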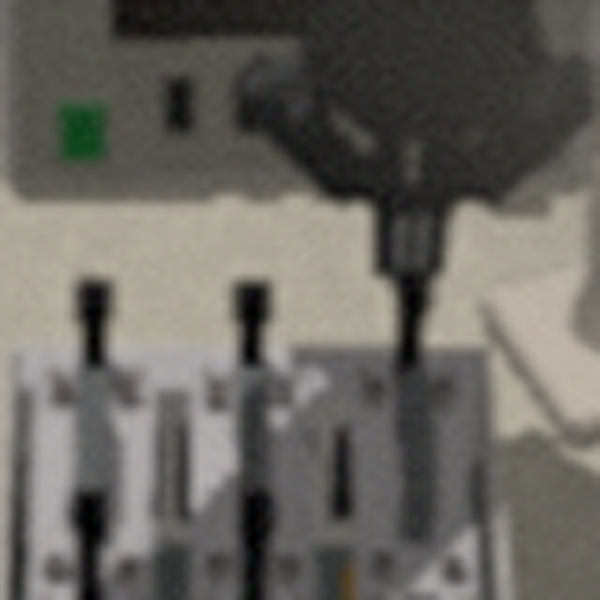

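```bash
python3 -c "
from h import *
c=ld('side10')
for v in range(106,132): print(v,[tuple((w(c,u,v)*1000).round(0).astype(int)) for u in (341,343,345,347,349)], [tuple((w(c,u,v)*1000).round(0).astype(int)) for u in (323,324)])
"
```

```text
106 [(np.int64(574), np.int64(246), np.int64(205)), (np.int64(580), np.int64(246), np.int64(205)), (np.int64(587), np.int64(259), np.int64(194)), (np.int64(590), np.int64(246), np.int64(204)), (np.int64(596), np.int64(249), np.int64(202))] [(np.int64(541), np.int64(490), np.int64(-1)), (np.int64(545), np.int64(487), np.int64(1))]
107 [(np.int64(575), np.int64(250), np.int64(198)), (np.int64(580), np.int64(249), np.int64(199)), (np.int64(586), np.int64(253), np.int64(195)), (np.int64(591), np.int64(246), np.int64(201)), (np.int64(596), np.int64(249), np.int64(199))] [(np.int64(541), np.int64(483), np.int64(1)), (np.int64(544), np.int64(480), np.int64(3))]
108 [(np.int64(575), np.int64(251), np.int64(194)), (np.int64(580), np.int64(245), np.int64(199)), (np.int64(586), np.int64(254), np.int64(191)), (np.int64(591), np.int64(247), np.int64(197)), (np.int64(596), np.int64(248), np.int64(196))] [(np.int64(541), np.int64(477), np.int64(1)), (np.int64(544), np.int64(473), np.int64(5))]
109 [(np.int64(575), np.int64(253), np.int64(189)), (np.int64(580), np.int64(247), np.int64(194)), (np.int
[... 6833 characters left out ...]
.int64(215), np.int64(151))]
130 [(np.int64(578), np.int64(237), np.int64(126)), (np.int64(581), np.int64(216), np.int64(146)), (np.int64(585), np.int64(208), np.int64(153)), (np.int64(591), np.int64(206), np.int64(154)), (np.int64(600), np.int64(232), np.int64(130))] [(np.int64(526), np.int64(213), np.int64(150)), (np.int64(529), np.int64(214), np.int64(148))]
131 [(np.int64(577), np.int64(231), np.int64(128)), (np.int64(460), np.int64(-774), np.int64(1071)), (np.int64(585), np.int64(204), np.int64(153)), (np.int64(591), np.int64(206), np.int64(151)), (np.int64(600), np.int64(233), np.int64(125))] [(np.int64(525), np.int64(206), np.int64(153)), (np.int64(528), np.int64(208), np.int64(151))]
```

```bash
python3 -m creep '[[[-0.01,-0.004,0.005,0.001,0.004,0.0015,0],[-0.005,0,0,0,0.004,0.001,0]]]' 40
python3 go.py 0.585 0.2562 0.226 -1.95
```

```text
t: 17.45
eef_pos: [0.5842, 0.2576, 0.2259]
tool_rot: [-0.005, 1.0, -0.014, 0.001]
contact_force: [0.2, 11.4, -0.4]
gripper_width: -0.001
t 17.45 tcp [0.5842 0.2576 0.2259] yaw -1.64 F [ 0.2 11.4 -0.4] T [ 2.63 -0.08 -0.02] g -0.0
turn [-0.01   -0.0027  0.0054]
shift now-axes [ 0.0009  0.0013 -0.0001] after-turn axes [ 0.0009  0.0013 -0.0001]
```

```bash
python3 -m creep '[[[-0.008,-0.002,0.004,0.0005,0.004,0.0005,0],[-0.003,0,0,0,0.004,0.0005,0]]]' 40
python3 go.py 0.585 0.2562 0.226 -1.95
```

```text
t: 17.62
eef_pos: [0.5838, 0.2573, 0.2261]
tool_rot: [-0.006, 1.0, -0.014, 0.002]
contact_force: [2.2, 12.7, -6.6]
gripper_width: -0.001
t 17.62 tcp [0.5838 0.2573 0.2261] yaw -1.55 F [ 2.2 12.7 -6.6] T [ 2.73 -0.54  0.06] g -0.1
turn [-0.0129 -0.0035  0.007 ]
shift now-axes [0.0013 0.001  0.0001] after-turn axes [0.0013 0.001  0.0001]
```

```bash
python3 -m creep '[[[-0.006,-0.002,0.004,0.001,0.004,0.002,0],[-0.003,0,0,0,0.0045,0.0015,0]]]' 40
python3 go.py 0.585 0.2562 0.226 -1.95
python3 -c "
from h import *
snap('side','side11'); P=cloud(ld('side11'))
for v in range(110,126): print(v,*(P[v,341:351:2]*1000).round(0).astype(int).tolist())"
```

```text
t: 17.78
eef_pos: [0.5844, 0.257, 0.2258]
tool_rot: [-0.009, 1.0, -0.013, 0.003]
contact_force: [0.3, 11.1, 1.4]
gripper_width: -0.003
t 17.78 tcp [0.5844 0.257  0.2258] yaw -1.46 F [ 0.3 11.1  1.4] T [ 2.58 -0.17 -0.01] g -0.2
turn [-0.0182 -0.0063  0.0087]
shift now-axes [ 0.0006  0.0008 -0.0002] after-turn axes [ 0.0006  0.0008 -0.0002]
110 [576, 253, 186] [580, 247, 191] [585, 243, 193] [591, 246, 191] [597, 249, 188]
111 [576, 252, 183] [581, 247, 187] [586, 245, 189] [591, 245, 188] [597, 247, 186]
112 [576, 249, 181] [581, 247, 183] [586, 246, 184] [591, 245, 185] [598, 250, 180]
113 [576, 251, 176] [581, 246, 180] [587, 249, 177] [592, 247, 179] [598, 254, 173]
114 [576, 248, 175] [581, 247, 176] [587, 246, 177] [592, 246, 177] [598, 249, 174]
115 [576, 250, 170] [581, 246, 174] [587, 244, 175] [592, 247, 172] [599, 253, 167]
116 [577, 250, 166] [582, 247, 169] [587, 248, 168] [593, 249, 167] [599, 252, 164]
117 [577, 249, 163] [582, 246, 166] [587, 243, 168] [592, 242, 170] [599, 252, 160]
118 [597, 429, -1] [581, 237, 170] [587, 242, 166] [593, 244, 164] [622, 421, 6]
119 [597, 421, 3] [581, 239, 165] [586, 233, 170] [592, 233, 170] [623, 423, 0]
120 [597, 424, -4] [581, 234, 166] [586, 232, 167] [592, 231, 168] [622, 415, 3]
121 [596, 412, 2] [581, 233, 163] [586, 232, 164] [592, 232, 164] [622, 415, -1]
122 [596, 406, 3] [581, 236, 157] [587, 236, 157] [593, 237, 156] [621, 405, 4]
123 [595, 399, 5] [602, 402, 2] [588, 241, 148] [615, 407, -2] [622, 407, -3]
124 [596, 406, -6] [583, 245, 141] [588, 239, 147] [615, 400, 0] [622, 405, -5]
125 [595, 392, 3] [583, 244, 138] [588, 239, 143] [614, 393, 2] [620, 393, 1]
```

```bash
python3 -m creep '[[[0,0,0,0,-0.008,0,0],[0,0,0,0,-0.005,0,0],[0,0,0,0,0,-0.03,0],[0,0,0,0,0,-0.035,0],[0,0,0,0,0.02,-0.03,0],[0,0,0,0,0.033,-0.005,0],[0,0,0,0,0.02,0,0],[0,0,0,0,0,0,0]]]' 40
python3 go.py 0.583 0.187 0.336 -1.95
python3 -c "
from h import *
snap('wrist','w12')"; python3 st.py w12
```

```text
t: 18.5
eef_pos: [0.5821, 0.1887, 0.3276]
tool_rot: [-0.002, 1.0, -0.012, 0.001]
contact_force: [0.7, -0.4, -1.2]
gripper_width: -0.001
t 18.5 tcp [0.5821 0.1887 0.3276] yaw -1.43 F [ 0.7 -0.4 -1.2] T [-0.02 -0.06  0.03] g -0.1
turn [-0.0034 -0.0013  0.0091]
shift now-axes [ 0.001   0.0016 -0.0084] after-turn axes [ 0.001   0.0016 -0.0084]
panel n 3529 top z mid 0.1212 tilt x,y [-0.0066 -0.0139] rails z 0.1156 1667 gap mm 1.58 ends [np.float64(0.75), np.float64(2.42)]
panel ctr X -3.2082312064612983e-06 Y ext -0.06105171266416789 0.061954217948805915
lever 1 352 min [-0.0044  0.0501  0.1323] max [0.0083 0.0625 0.1701] mean [0.0018 0.0568 0.1637]
```

View pics/w12.png

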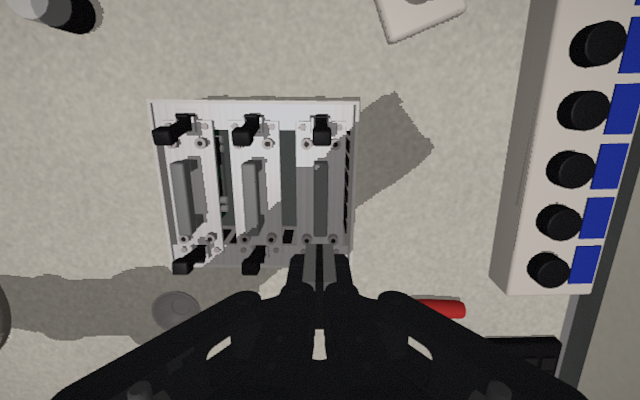

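```bash
python3 -m creep '[[[-0.003,-0.001,0.009,0,0.03,0,0],[0,0,0,0,0.033,0,0],[0,0,0,0,0.033,0,0],[0,0,0,0,0.025,0,0],[0,0,0,0,0,0,0]]]' 40
python3 go.py 0.5783 0.057 0.24 -1.95
```

```text
t: 18.97
eef_pos: [0.5764, 0.0685, 0.3247]
tool_rot: [0.0, 1.0, -0.014, -0.003]
contact_force: [-0.6, 0.7, -0.1]
gripper_width: 0.003
t 18.97 tcp [0.5764 0.0685 0.3247] yaw -1.55 F [-0.6  0.7 -0.1] T [ 0.04 -0.03  0.03] g 0.2
turn [0.0005 0.0059 0.0069]
shift now-axes [0.0027 0.0114 0.0847] after-turn axes [0.0022 0.0114 0.0847]
```

```bash
python3 -m creep '[[[0,0.006,0.007,0.0025,0.012,0.01,0],[0,0,0,0,0,0.018,0],[0,0,0,0,0,0.018,0],[0,0,0,0,0,0.018,0],[0,0,0,0,0,0,0]]]' 40
python3 go.py 0.5783 0.057 0.2045 -1.95
```

```text
t: 19.38
eef_pos: [0.5787, 0.0554, 0.2548]
tool_rot: [0.001, 1.0, -0.018, -0.001]
contact_force: [-0.4, 0.2, -0.8]
gripper_width: -0.003
t 19.38 tcp [0.5787 0.0554 0.2548] yaw -2.02 F [-0.4  0.2 -0.8] T [-0.05  0.07  0.04] g -0.3
turn [ 0.0024  0.001  -0.0012]
shift now-axes [-0.0004 -0.0017  0.0503] after-turn axes [-0.0005 -0.0015  0.0503]
```

```bash
python3 -m creep '[[[0.002,0.001,0,0,0,0.014,0],[0,0,0,0,0,0.014,0],[0,0,0,0,0,0.012,0],[0,0,0,0,0,0,0]]]' 40
python3 go.py 0.5783 0.057 0.2045 -1.95
```

```text
t: 19.72
eef_pos: [0.5785, 0.058, 0.212]
tool_rot: [-0.0, 1.0, -0.016, -0.001]
contact_force: [-0.5, -0.6, -0.8]
gripper_width: 0.001
t 19.72 tcp [0.5785 0.058  0.212 ] yaw -1.78 F [-0.5 -0.6 -0.8] T [ 0.04  0.02 -0.01] g 0.1
turn [0.     0.0024 0.003 ]
shift now-axes [-0.0002  0.001   0.0075] after-turn axes [-0.0002  0.001   0.0075]
```

```bash
python3 -m creep '[[[0,0.002,0.003,0,0,0.008,0],[0,0,0,0,-0.003,0.001,0],[0,0,0,0,-0.003,0,0]]]' 40
python3 go.py 0.5783 0.069 0.2035 -1.95
python3 -m creep '[[[0,0,0,0,-0.0025,0,0],[0,0,0,0,-0.002,0,0]]]' 40
python3 go.py 0.5785 0.069 0.2035 -1.95
```

```text
t: 19.97
eef_pos: [0.5794, 0.0648, 0.2029]
tool_rot: [-0.0, 1.0, -0.017, 0.0]
contact_force: [-1.0, 0.2, -0.4]
gripper_width: 0.0
t 19.97 tcp [0.5794 0.0648 0.2029] yaw -1.95 F [-1.   0.2 -0.4] T [ 0.01 -0.03 -0.  ] g 0.0
turn [-0.0001 -0.0003 -0.    ]
shift now-axes [-0.0012 -0.0042 -0.0006] after-turn axes [-0.0012 -0.0042 -0.0006]
t: 20.13
eef_pos: [0.5799, 0.0694, 0.2038]
tool_rot: [0.001, 1.0, -0.017, 0.001]
contact_force: [-1.4, -6.6, 3.8]
gripper_width: -0.001
t 20.13 tcp [0.5799 0.0694 0.2038] yaw -1.95 F [-1.4 -6.6  3.8] T [-1.47  0.22 -0.  ] g -0.1
turn [ 0.0014 -0.0012  0.0001]
shift now-axes [-0.0014  0.0004  0.0003] after-turn axes [-0.0014  0.0004  0.0003]
```

```bash
python3 -m creep '[[[0,0,0,-0.001,-0.0025,-0.003,0],[0,0,0,-0.0003,-0.0025,-0.003,0],[0,0,0,0,-0.0025,-0.003,0]]]' 40
python3 go.py 0.579 0.076 0.2126 -1.95
python3 -m creep '[[[0,0,0,0,-0.0025,-0.002,0],[0,0,0,0,-0.0025,-0.002,0],[0,0,0,0,-0.0025,-0.002,0]]]' 40
python3 go.py 0.579 0.083 0.219 -1.95
```

```text
t: 20.38
eef_pos: [0.579, 0.0757, 0.2137]
tool_rot: [0.002, 1.0, -0.018, 0.001]
contact_force: [0.5, -2.5, -1.1]
gripper_width: 0.002
t 20.38 tcp [0.579  0.0757 0.2137] yaw -2.05 F [ 0.5 -2.5 -1.1] T [-0.36  0.04  0.01] g 0.1
turn [ 0.004  -0.0014 -0.0017]
shift now-axes [-0.     -0.0003  0.0011] after-turn axes [-0.     -0.0003  0.0011]
t: 20.63
eef_pos: [0.5793, 0.0842, 0.2211]
tool_rot: [0.002, 1.0, -0.018, 0.001]
contact_force: [-0.3, -1.8, -1.3]
gripper_width: -0.003
t 20.63 tcp [0.5793 0.0842 0.2211] yaw -2.05 F [-0.3 -1.8 -1.3] T [-0.34  0.02  0.04] g -0.2
turn [ 0.004  -0.0024 -0.0017]
shift now-axes [-0.0003  0.0012  0.0021] after-turn axes [-0.0003  0.0012  0.0021]
```

```bash
python3 -m creep '[[[0.003,-0.002,0,0,-0.003,-0.0008,0],[0,0,0,0,-0.003,-0.0008,0],[0,0,0,0,-0.003,-0.0005,0]]]' 40
python3 go.py 0.5795 0.092 0.2225 -1.95
python3 -m creep '[[[0,0,0,0,-0.003,0,0],[0,0,0,0,-0.003,0,0],[0,0,0,0,-0.003,0,0]]]' 40
python3 go.py 0.58 0.102 0.2235 -1.95
```

```text
t: 20.88
eef_pos: [0.5805, 0.0933, 0.2248]
tool_rot: [0.001, 1.0, -0.018, 0.001]
contact_force: [-0.1, -2.1, 0.9]
gripper_width: -0.001
t 20.88 tcp [0.5805 0.0933 0.2248] yaw -2.09 F [-0.1 -2.1  0.9] T [-0.57  0.11  0.06] g -0.1
turn [ 0.0019 -0.0023 -0.0025]
shift now-axes [-0.001   0.0014  0.0023] after-turn axes [-0.001   0.0014  0.0023]
t: 21.13
eef_pos: [0.5813, 0.1035, 0.2254]
tool_rot: [0.001, 1.0, -0.018, 0.002]
contact_force: [-0.1, -1.4, 1.5]
gripper_width: -0.001
t 21.13 tcp [0.5813 0.1035 0.2254] yaw -2.11 F [-0.1 -1.4  1.5] T [-0.47  0.08  0.02] g -0.1
turn [ 0.0015 -0.0033 -0.0028]
shift now-axes [-0.0012  0.0015  0.0019] after-turn axes [-0.0012  0.0015  0.0019]
```

```bash
python3 -m creep '[[[0,-0.003,-0.002,-0.001,-0.003,0.001,0],[0,0,0,0,-0.003,0.0005,0]]]' 40
python3 go.py 0.5803 0.111 0.2235 -1.95
python3 -m creep '[[[0,0,0,0,-0.003,0,0],[0,0,0,0,-0.003,0,0]]]' 40
python3 go.py 0.5803 0.116 0.2235 -1.95
```

```text
t: 21.3
eef_pos: [0.5808, 0.1093, 0.2239]
tool_rot: [0.002, 1.0, -0.018, 0.0]
contact_force: [-2.6, -5.5, 4.7]
gripper_width: 0.003
t 21.3 tcp [0.5808 0.1093 0.2239] yaw -2.01 F [-2.6 -5.5  4.7] T [-1.24  0.38  0.02] g 0.3
turn [ 0.003  -0.0005 -0.001 ]
shift now-axes [-0.0005 -0.0017  0.0004] after-turn axes [-0.0005 -0.0017  0.0004]
t: 21.47
eef_pos: [0.5809, 0.1134, 0.2232]
tool_rot: [0.004, 1.0, -0.018, -0.0]
contact_force: [0.5, -6.9, 2.2]
gripper_width: 0.004
t 21.47 tcp [0.5809 0.1134 0.2232] yaw -2.08 F [ 0.5 -6.9  2.2] T [-1.37  0.01 -0.02] g 0.3
turn [ 0.0072  0.0009 -0.0024]
shift now-axes [-0.0007 -0.0026 -0.0003] after-turn axes [-0.0007 -0.0026 -0.0003]
```

```bash
python3 -m creep '[[[0.005,0,0,-0.0005,-0.0035,0.0003,0],[0.003,0,0,0,-0.0035,0.0003,0]]]' 40
python3 go.py 0.5803 0.116 0.2235 -1.95
python3 -m creep '[[[0.005,0,0,-0.0003,-0.004,0.0003,0],[0.003,0,0,0,-0.004,0.0003,0]]]' 40
python3 go.py 0.5803 0.116 0.2235 -1.95
```

```text
t: 21.63
eef_pos: [0.581, 0.1154, 0.222]
tool_rot: [0.004, 1.0, -0.02, -0.001]
contact_force: [-3.0, -14.7, 10.0]
gripper_width: -0.001
t 21.63 tcp [0.581  0.1154 0.222 ] yaw -2.27 F [ -3.  -14.7  10. ] T [-3.01  0.46  0.04] g -0.0
turn [ 0.0084  0.0025 -0.0056]
shift now-axes [-0.0007 -0.0006 -0.0015] after-turn axes [-0.0007 -0.0006 -0.0015]
t: 21.8
eef_pos: [0.5815, 0.1157, 0.2213]
tool_rot: [0.007, 1.0, -0.023, -0.002]
contact_force: [-3.0, -12.7, 7.8]
gripper_width: -0.001
t 21.8 tcp [0.5815 0.1157 0.2213] yaw -2.63 F [ -3.  -12.7   7.8] T [-2.54  0.49  0.  ] g -0.1
turn [ 0.0132  0.0045 -0.0118]
shift now-axes [-0.0012 -0.0003 -0.0022] after-turn axes [-0.0012 -0.0003 -0.0022]
```

```bash
python3 -m creep '[[[0,0,0,0,0.008,0,0],[0,0,0,0,0.006,0,0],[0,0,0,0,0,-0.03,0],[0,0,0,0,0,-0.035,0],[0,0,0,0,-0.02,-0.03,0],[0,0,0,0,-0.033,-0.01,0],[0,0,0,0,-0.03,0,0],[0,0,0,0,-0.03,0,0],[0,0,0,0,-0.02,0,0],[0,0,0,0,0,0,0]]]' 40
python3 go.py 0.585 0.25 0.336 -1.95
python3 -c "
from h import *
snap('wrist','w13'); snap('side','side13'); crop('side13',280,80,370,170,'s13c')"; python3 st.py w13
```

```text
t: 22.63
eef_pos: [0.5854, 0.243, 0.3271]
tool_rot: [0.0, 1.0, -0.024, -0.006]
contact_force: [-1.0, 0.2, -0.4]
gripper_width: -0.001
t 22.63 tcp [0.5854 0.243  0.3271] yaw -2.7 F [-1.   0.2 -0.4] T [ 0.07 -0.07 -0.01] g -0.1
turn [ 0.0003  0.0113 -0.0131]
shift now-axes [-0.0008 -0.007  -0.0089] after-turn axes [-0.0007 -0.007  -0.0089]
6.666666666666667
panel n 1691 top z mid 0.1195 tilt x,y [-0.0024  0.0205] rails z 0.1156 1106 gap mm -0.07 ends [np.float64(1.16), np.float64(-1.3)]
panel ctr X 6.744659870709657e-07 Y ext -0.009108881575103743 0.0619307973742687
lever 1 11449 min [-0.012   0.0437  0.1322] max [0.012  0.0778 0.3504] mean [-2.000e-04  6.870e-02  3.161e-01]
```

View pics/w13.png

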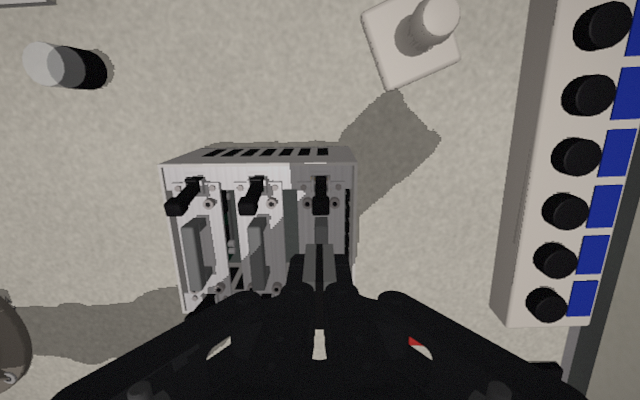

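View pics/s13c.png

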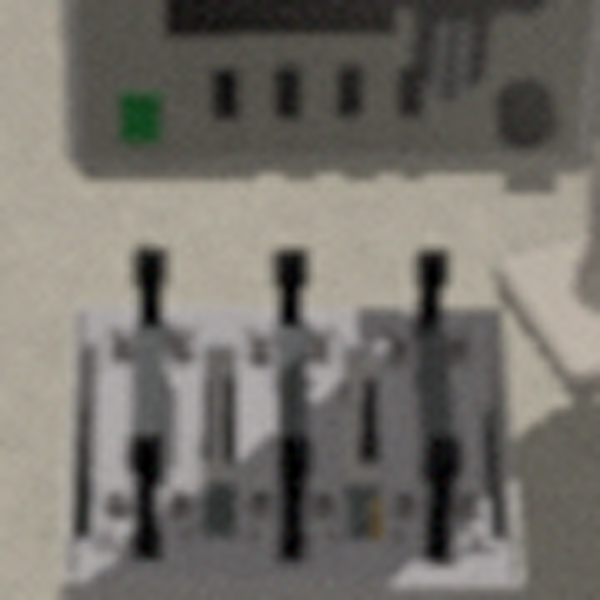

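```bash
python3 -m creep '[[[0,0.011,-0.013,-0.001,-0.02,0,0],[0,0,0,0,-0.015,0.02,0],[0,0,0,0,0,0.03,0],[0,0,0,0,0,0.028,0],[0,0,0,0,0,0,0]]]' 40
python3 go.py 0.5855 0.272 0.222 -1.95
```

```text
t: 23.15
eef_pos: [0.5894, 0.2677, 0.2461]
tool_rot: [0.002, 1.0, -0.023, 0.001]
contact_force: [-0.3, -1.5, -1.5]
gripper_width: -0.001
t 23.15 tcp [0.5894 0.2677 0.2461] yaw -2.6 F [-0.3 -1.5 -1.5] T [-0.04  0.11  0.01] g -0.0
turn [ 0.0049 -0.0027 -0.0114]
shift now-axes [-0.0042 -0.0043  0.0241] after-turn axes [-0.0041 -0.0042  0.0241]
```

```bash
python3 -m creep '[[[0.005,-0.003,-0.011,-0.004,-0.006,0,0],[0,0,0,0,0,0.011,0],[0,0,0,0,0,0.009,0],[0,0,0,0,0,0,0]]]' 40
python3 go.py 0.5855 0.264 0.222 -1.95
```

```text
t: 23.48
eef_pos: [0.5871, 0.271, 0.2269]
tool_rot: [-0.0, 1.0, -0.019, 0.0]
contact_force: [-0.4, 0.1, 0.4]
gripper_width: -0.002
t 23.48 tcp [0.5871 0.271  0.2269] yaw -2.19 F [-0.4  0.1  0.4] T [0.01 0.03 0.03] g -0.1
turn [-0.0003 -0.0007 -0.0042]
shift now-axes [-0.0013  0.007   0.0049] after-turn axes [-0.0013  0.007   0.0049]
```

```bash
python3 -m creep '[[[0,0,-0.004,-0.001,0.002,0.004,0],[0,0,0,-0.0005,0.003,0,0],[0,0,0,0,0.003,0,0]]]' 40
python3 go.py 0.585 0.256 0.222 -1.95
python3 -m creep '[[[0,0,0,0,0.0025,0,0],[0,0,0,0,0.0025,0,0]]]' 40
python3 go.py 0.585 0.256 0.222 -1.95
```

```text
t: 23.73
eef_pos: [0.586, 0.2631, 0.2243]
tool_rot: [-0.001, 1.0, -0.017, 0.002]
contact_force: [0.6, 0.8, 0.9]
gripper_width: -0.003
t 23.73 tcp [0.586  0.2631 0.2243] yaw -1.94 F [0.6 0.8 0.9] T [ 0.02 -0.02 -0.01] g -0.2
turn [-0.0018 -0.0032  0.0002]
shift now-axes [-0.0008  0.0071  0.0023] after-turn axes [-0.0008  0.0071  0.0023]
t: 23.9
eef_pos: [0.5862, 0.2577, 0.2252]
tool_rot: [-0.001, 1.0, -0.017, 0.002]
contact_force: [0.6, 7.1, -3.4]
gripper_width: -0.001
t 23.9 tcp [0.5862 0.2577 0.2252] yaw -1.97 F [ 0.6  7.1 -3.4] T [ 1.58 -0.01 -0.05] g -0.1
turn [-0.003  -0.0046 -0.0003]
shift now-axes [-0.0011  0.0017  0.0032] after-turn axes [-0.0011  0.0017  0.0032]
```

```bash
python3 -m creep '[[[-0.003,-0.004,0,-0.001,0.0035,0.001,0],[-0.002,0,0,0,0.0035,0.001,0]]]' 40
python3 go.py 0.585 0.256 0.222 -1.95
python3 -m creep '[[[-0.004,0,0,-0.0005,0.004,0.001,0],[-0.003,0,0,0,0.004,0.001,0]]]' 40
python3 go.py 0.585 0.256 0.222 -1.95
```

```text
t: 24.07
eef_pos: [0.5856, 0.2567, 0.2254]
tool_rot: [-0.006, 1.0, -0.016, 0.003]
contact_force: [1.4, 8.3, -3.1]
gripper_width: -0.001
t 24.07 tcp [0.5856 0.2567 0.2254] yaw -1.79 F [ 1.4  8.3 -3.1] T [ 2.   -0.23  0.01] g -0.1
turn [-0.0114 -0.0059  0.0028]
shift now-axes [-0.0006  0.0008  0.0034] after-turn axes [-0.0006  0.0008  0.0034]
t: 24.23
eef_pos: [0.5851, 0.2562, 0.2255]
tool_rot: [-0.009, 1.0, -0.013, 0.006]
contact_force: [1.7, 9.5, -4.1]
gripper_width: 0.0
t 24.23 tcp [0.5851 0.2562 0.2255] yaw -1.51 F [ 1.7  9.5 -4.1] T [ 2.02 -0.22  0.03] g 0.0
turn [-0.0191 -0.0111  0.0078]
shift now-axes [-0.0001  0.0003  0.0035] after-turn axes [-0.0001  0.0002  0.0035]
```

```bash
python3 -m creep '[[[-0.015,-0.01,0.006,0,0.005,0.002,0],[-0.01,0,0,0,0.006,0.002,0]]]' 40
python3 go.py 0.585 0.256 0.222 -1.95
python3 -m creep '[[[-0.012,0,0.004,0,0.006,0.002,0]]]' 40
python3 go.py 0.585 0.256 0.222 -1.95
```

```text
t: 24.4
eef_pos: [0.5854, 0.2563, 0.2253]
tool_rot: [-0.007, 1.0, -0.013, 0.005]
contact_force: [-0.3, 14.5, 0.7]
gripper_width: -0.001
t 24.4 tcp [0.5854 0.2563 0.2253] yaw -1.48 F [-0.3 14.5  0.7] T [ 3.14 -0.1   0.02] g -0.0
turn [-0.015  -0.0088  0.0082]
shift now-axes [-0.0004  0.0003  0.0033] after-turn axes [-0.0004  0.0003  0.0033]
t: 24.48
eef_pos: [0.5851, 0.2564, 0.2253]
tool_rot: [-0.007, 1.0, -0.013, 0.006]
contact_force: [1.1, 13.1, 0.4]
gripper_width: 0.001
t 24.48 tcp [0.5851 0.2564 0.2253] yaw -1.49 F [ 1.1 13.1  0.4] T [ 2.86 -0.08  0.04] g 0.1
turn [-0.0139 -0.0122  0.0081]
shift now-axes [-0.0002  0.0004  0.0033] after-turn axes [-0.0001  0.0004  0.0033]
```

```bash
python3 -m creep '[[[0,0,0,0,-0.008,0,0],[0,0,0,0,-0.006,0,0],[0.006,0,0,0,0,-0.03,0],[0,0,0,0,0,-0.035,0],[0,0,0,0,0.015,-0.03,0],[0,0,0,0,0.033,-0.005,0],[0,0,0,0,0.03,0,0],[0,0,0,0,0.02,0,0],[0,0,0,0,0,0,0]]]' 40
python3 go.py 0.583 0.187 0.336 -1.95
python3 -c "
from h import *
snap('wrist','w14');crop('w14',150,80,370,290,'w14c')"; python3 st.py w14
```

```text
t: 25.23
eef_pos: [0.5809, 0.1709, 0.3293]
tool_rot: [-0.009, 1.0, -0.009, 0.006]
contact_force: [0.3, -1.6, -0.3]
gripper_width: 0.001
t 25.23 tcp [0.5809 0.1709 0.3293] yaw -1.08 F [ 0.3 -1.6 -0.3] T [-0.04  0.01  0.05] g 0.1
turn [-0.0176 -0.0112  0.0153]
shift now-axes [ 0.0019 -0.0162 -0.0064] after-turn axes [ 0.0016 -0.0161 -0.0067]
2.857142857142857
panel n 3998 top z mid 0.12 tilt x,y [-0.0005 -0.    ] rails z 0.1156 1940 gap mm 0.41 ends [np.float64(0.41), np.float64(0.41)]
panel ctr X -2.613189649579295e-06 Y ext -0.0619835836718487 0.0619695148539886
lever 1 327 min [-0.0054  0.0488  0.1328] max [0.0073 0.0617 0.1696] mean [0.0009 0.055  0.1654]
lever -1 72 min [-0.0054 -0.0557  0.133 ] max [ 0.0065 -0.0489  0.1595] mean [ 0.0006 -0.0525  0.1463]
```

View pics/w14c.png

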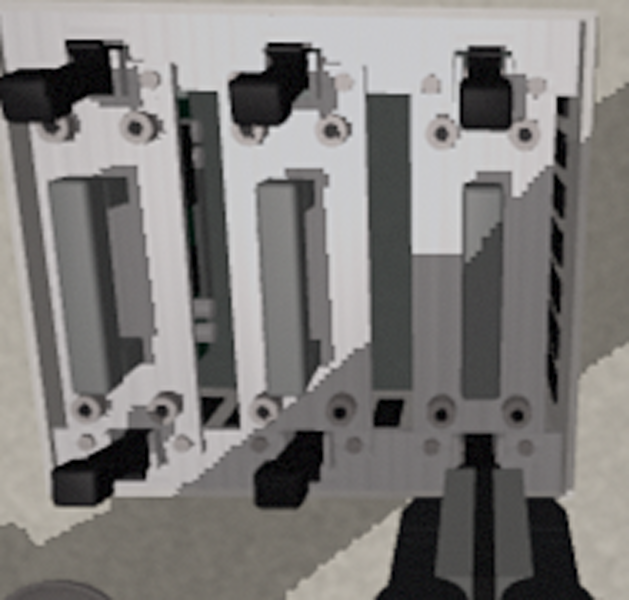

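Run:
```python
import st; from h import *
c=ld('w14');P=cloud(c);C=c['color'].mean(2)
X=(P[...,:2]-st.B)@st.ex; Y=(P[...,:2]-st.B)@st.ey; Z=P[...,2]
for dx in (0,-.058,-.116):
    m=(abs(X-dx)<.02)&(abs(X-dx)>.009)&(abs(Z-.1195)<.004)&(C>60)
    for y0,y1 in ((.02,.06),(-.02,.02),(-.06,-.02)):
        k=m&(Y>y0)&(Y<y1); print(dx,y0,int(k.sum()),np.median(Z[k]).round(5),Z[k].mean().round(5))
    l=(C<60)&(abs(X-dx)<.02)&(Y>.03)&(Y<.08)&(Z>.162); print(' tab top Y',np.percentile(Y[l],[3,50,97]).round(4),Z[l].max().round(4))
```

```text
0 0.02 975 0.1198 0.11986
0 -0.02 1024 0.11971 0.11973
0 -0.06 740 0.11984 0.11985
 tab top Y [0.0488 0.0544 0.0594] 0.1696
-0.058 0.02 770 0.11967 0.11972
-0.058 -0.02 870 0.11964 0.11962
-0.058 -0.06 673 0.11965 0.11974
 tab top Y [0.0486 0.0543 0.0599] 0.1697
-0.116 0.02 678 0.11968 0.11973
-0.116 -0.02 574 0.11956 0.11961
-0.116 -0.06 534 0.11964 0.11977
 tab top Y [0.0485 0.0542 0.0597] 0.1699
```

```bash
python3 -m creep '[[[-0.017,-0.011,0.015,0,0.03,0,0],[0,0,0,0,0.033,0,0],[0,0,0,0,0.01,0.01,0],[0,0,0,0,0,0.02,0],[0,0,0,0,0,0.02,0],[0,0,0,0,0,0.015,0],[0,0,0,0,0,0,0]]]' 40
python3 go.py 0.5797 0.098 0.2235 -1.95
```

```text
t: 25.87
eef_pos: [0.5785, 0.1035, 0.2616]
tool_rot: [-0.002, 1.0, -0.014, 0.0]
contact_force: [-1.4, -0.8, -1.0]
gripper_width: 0.001
t 25.87 tcp [0.5785 0.1035 0.2616] yaw -1.61 F [-1.4 -0.8 -1. ] T [0.02 0.   0.02] g 0.1
turn [-0.0037 -0.0009  0.0059]
shift now-axes [0.0013 0.0056 0.0381] after-turn axes [0.0014 0.0055 0.0381]
```

```bash
python3 -m creep '[[[-0.004,0,0.006,0.001,0.008,0,0],[0,0,0,0,0.002,0.012,0],[0,0,0,0,0,0.013,0],[0,0,0,0,0,0.01,0],[0,0,0,0,0,0,0]]]' 40
python3 go.py 0.5797 0.11 0.2235 -1.95
```

```text
t: 26.28
eef_pos: [0.5798, 0.096, 0.2248]
tool_rot: [-0.0, 1.0, -0.016, 0.001]
contact_force: [-0.5, -0.0, -0.5]
gripper_width: 0.003
t 26.28 tcp [0.5798 0.096  0.2248] yaw -1.78 F [-0.5 -0.  -0.5] T [ 0.    0.05 -0.02] g 0.2
turn [-0.001  -0.0022  0.0029]
shift now-axes [-0.0005 -0.014   0.0013] after-turn axes [-0.0005 -0.014   0.0013]
```

```bash
python3 -m creep '[[[0,-0.002,0.003,0,-0.004,0.002,0],[0,0,0,0,-0.005,0,0],[0,0,0,0,-0.004,0,0],[0,0,0,0,-0.002,0,0]]]' 40
python3 go.py 0.5803 0.116 0.2235 -1.95
python3 -m creep '[[[0,0,0,-0.0003,-0.0025,0,0],[0,0,0,0,-0.0025,0,0]]]' 40
python3 go.py 0.5803 0.116 0.2235 -1.95
```

```text
t: 26.62
eef_pos: [0.5805, 0.1127, 0.2226]
tool_rot: [-0.001, 1.0, -0.017, -0.0]
contact_force: [0.2, -0.1, 0.6]
gripper_width: -0.0
t 26.62 tcp [0.5805 0.1127 0.2226] yaw -1.99 F [ 0.2 -0.1  0.6] T [ 0.01 -0.03 -0.01] g -0.0
turn [-0.0015  0.0002 -0.0007]
shift now-axes [-0.0003 -0.0033 -0.0009] after-turn axes [-0.0003 -0.0033 -0.0009]
t: 26.78
eef_pos: [0.5806, 0.1147, 0.2228]
tool_rot: [0.003, 1.0, -0.018, -0.0]
contact_force: [-0.3, -9.0, 1.7]
gripper_width: -0.0
t 26.78 tcp [0.5806 0.1147 0.2228] yaw -2.06 F [-0.3 -9.   1.7] T [-1.97  0.28  0.04] g -0.0
turn [ 0.0054  0.0005 -0.0019]
shift now-axes [-0.0004 -0.0013 -0.0007] after-turn axes [-0.0004 -0.0013 -0.0007]
```

```bash
python3 -m creep '[[[0.006,0,0,-0.0003,-0.004,0,0],[0.004,0,0,0,-0.004,0,0]]]' 40
python3 -m creep '[[[0.008,0,0,-0.0003,-0.005,0.0005,0],[0.005,0,0,0,-0.005,0.0005,0]]]' 40
python3 go.py 0.5803 0.116 0.2235 -1.95
```

```text
t: 26.95
eef_pos: [0.5809, 0.1151, 0.2227]
tool_rot: [0.004, 1.0, -0.021, -0.001]
contact_force: [-1.9, -9.3, 3.7]
gripper_width: 0.0
t: 27.12
eef_pos: [0.5814, 0.1154, 0.2223]
tool_rot: [0.006, 1.0, -0.024, -0.002]
contact_force: [-2.9, -12.6, 9.0]
gripper_width: 0.001
t 27.12 tcp [0.5814 0.1154 0.2223] yaw -2.81 F [ -2.9 -12.6   9. ] T [-2.68  0.89  0.03] g 0.1
turn [ 0.0118  0.0046 -0.0149]
shift now-axes [-0.0011 -0.0006 -0.0012] after-turn axes [-0.0011 -0.0006 -0.0012]
```

```bash
python3 -m creep '[[[0,0,0,0,0.008,0,0],[0,0,0,0,0.006,0,0],[0.006,0.004,-0.015,0,0,-0.03,0],[0,0,0,0,0,-0.035,0],[0,0,0,0,0,-0.035,0],[0,0,0,0,0,-0.02,0],[0,0,0,0,0,0,0]]]' 40
python3 go.py 0.58 0.13 0.336 -1.95
python3 -c "
from h import *
snap('wrist','w15');crop('w15',150,20,370,290,'w15c')"; sed -i 's/^E$//' st.py; python3 st.py w15; sed 's/w14/w15/' > nb.py <<'E'
import st; from h import *
c=ld('w14');P=cloud(c);C=c['color'].mean(2)
X=(P[...,:2]-st.B)@st.ex; Y=(P[...,:2]-st.B)@st.ey; Z=P[...,2]
for dx in (0,-.058,-.116):
    m=(abs(X-dx)<.02)&(abs(X-dx)>.009)&(abs(Z-.1195)<.004)&(C>60)
    print(dx,[np.median(Z[m&(Y>a)&(Y<b)]).round(5) for a,b in ((.02,.06),(-.02,.02),(-.06,-.02))])
    for s in (1,-1):
        l=(C<60)&(abs(X-dx)<.02)&(Y*s>.03)&(Y*s<.08)&(Z>.162)&(Z<.18)
        if l.sum()>5: print(' tab top Y',s,int(l.sum()),np.percentile(Y[l],[3,50,97]).round(4),Z[l].max().round(4))
E
python3 nb.py
```

```text
t: 27.7
eef_pos: [0.5804, 0.1005, 0.3472]
tool_rot: [0.002, 1.0, -0.017, -0.001]
contact_force: [1.0, -0.8, -0.1]
gripper_width: -0.0
t 27.7 tcp [0.5804 0.1005 0.3472] yaw -1.93 F [ 1.  -0.8 -0.1] T [ 0.03 -0.03  0.06] g -0.0
turn [0.0049 0.0021 0.0003]
shift now-axes [-0.0014 -0.0295  0.0111] after-turn axes [-0.0014 -0.0295  0.0112]
2.2222222222222223
panel n 4711 top z mid 0.12 tilt x,y [-0.0008  0.0029] rails z 0.1156 1108 gap mm 0.39 ends [np.float64(0.57), np.float64(0.21)]
panel ctr X 1.152195938334058e-06 Y ext -0.06190604327736749 0.06198210807630761
lever 1 341 min [-0.0052  0.0472  0.1635] max [0.0077 0.0581 0.1694] mean [0.0011 0.0525 0.1671]
lever -1 11223 min [-0.012  -0.0983  0.1641] max [ 0.012  -0.0483  0.3702] mean [-1.000e-04 -7.300e-02  3.385e-01]
0 [np.float64(0.11982), np.float64(0.1198), np.float64(0.11977)]
 tab top Y 1 341 [0.0474 0.0525 0.0577] 0.1694
 tab top Y -1 229 [-0.0595 -0.0538 -0.0485] 0.1693
-0.058 [np.float64(0.11969), np.float64(0.11959), np.float64(0.11965)]
 tab top Y 1 342 [0.0481 0.0529 0.0577] 0.1698
 tab top Y -1 209 [-0.0582 -0.053  -0.0485] 0.1692
-0.116 [np.float64(0.11976), np.float64(0.11966), np.float64(0.1197)]
 tab top Y 1 362 [0.0481 0.053  0.0578] 0.1695
 tab top Y -1 232 [-0.0581 -0.0533 -0.0485] 0.1692
```

View pics/w15c.png

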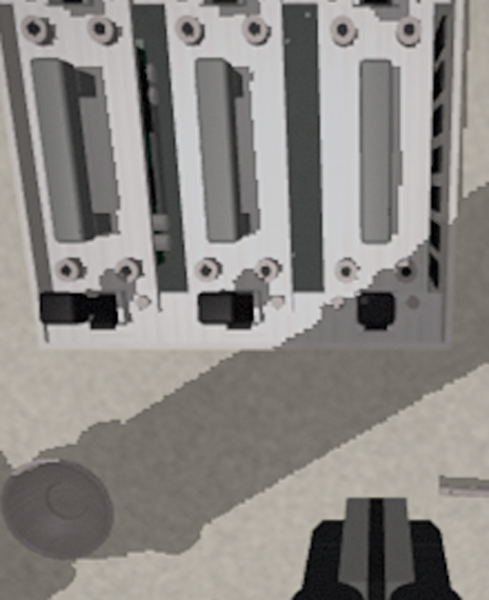

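```bash
python3 -m creep '[[[0.005,0.002,0,0,0.004,0.02,0],[0,0,0,0,0,0.03,0],[0,0,0,0,0,0.03,0],[0,0,0,0,0,0.02,0],[0,0,0,0,0,0.01,0],[0,0,0,0,0,0,0]]]' 40
python3 go.py 0.5797 0.1 0.22 -1.95
```

```text
t: 28.25
eef_pos: [0.5784, 0.097, 0.2285]
tool_rot: [-0.001, 1.0, -0.016, -0.0]
contact_force: [-1.1, -0.3, -0.2]
gripper_width: -0.002
t 28.25 tcp [0.5784 0.097  0.2285] yaw -1.8 F [-1.1 -0.3 -0.2] T [-0.05  0.    0.01] g -0.1
turn [-0.0022  0.0006  0.0026]
shift now-axes [ 0.0012 -0.003   0.0085] after-turn axes [ 0.0012 -0.003   0.0085]
```

```bash
python3 -m creep '[[[-0.002,0,0.003,0.001,-0.004,0.006,0],[0,0,0,0.001,-0.005,0,0],[0,0,0,0,-0.004,0,0],[0,0,0,0,-0.003,0,0],[0.003,0,0,0,-0.003,0,0]]]' 40
python3 go.py 0.5803 0.116 0.222 -1.95
python3 -m creep '[[[0.006,0,0,-0.0003,-0.005,0,0],[0.006,0,0,0,-0.006,0,0],[0.008,0,0,0,-0.006,0,0]]]' 40
python3 go.py 0.5803 0.116 0.222 -1.95
```

```text
t: 28.67
eef_pos: [0.5815, 0.1148, 0.2227]
tool_rot: [0.001, 1.0, -0.018, -0.001]
contact_force: [-2.0, -13.9, -0.7]
gripper_width: -0.004
t 28.67 tcp [0.5815 0.1148 0.2227] yaw -2.07 F [ -2.  -13.9  -0.7] T [-3.08  0.32  0.  ] g -0.4
turn [ 0.0022  0.0019 -0.0022]
shift now-axes [-0.0012 -0.0011  0.0007] after-turn axes [-0.0012 -0.0011  0.0007]
t: 28.92
eef_pos: [0.582, 0.1155, 0.2225]
tool_rot: [0.005, 1.0, -0.024, -0.004]
contact_force: [-4.4, -15.2, 4.8]
gripper_width: -0.002
t 28.92 tcp [0.582  0.1155 0.2225] yaw -2.73 F [ -4.4 -15.2   4.8] T [-3.27  0.88  0.1 ] g -0.2
turn [ 0.0103  0.007  -0.0136]
shift now-axes [-0.0017 -0.0004  0.0005] after-turn axes [-0.0017 -0.0004  0.0005]
```

```bash
python3 -m creep '[[[0,0,0,0,0.008,0,0],[0,0,0,0,0.006,0,0],[0.006,0.007,-0.013,-0.001,0,-0.03,0],[0,0,0,0,0,-0.035,0],[0,0,0,0,-0.01,-0.035,0],[0,0,0,0,-0.03,-0.01,0],[0,0,0,0,-0.005,0,0],[0,0,0,0,0,0,0]]]' 40
python3 go.py 0.582 0.15 0.336 -1.95
python3 -c "
from h import *
snap('wrist','w16')"; python3 st.py w16;  sed -i 's/w15/w16/' nb.py; python3 nb.py
```

```text
t: 29.58
eef_pos: [0.5838, 0.1475, 0.3426]
tool_rot: [-0.0, 1.0, -0.019, 0.004]
contact_force: [0.3, 0.2, -1.3]
gripper_width: 0.006
t 29.58 tcp [0.5838 0.1475 0.3426] yaw -2.14 F [ 0.3  0.2 -1.3] T [ 0.02  0.   -0.03] g 0.5
turn [-0.0006 -0.0089 -0.0033]
shift now-axes [-0.002  -0.0024  0.0066] after-turn axes [-0.0019 -0.0024  0.0066]
panel n 4066 top z mid 0.12 tilt x,y [-0.0018 -0.0016] rails z 0.1157 2053 gap mm 0.38 ends [np.float64(0.28), np.float64(0.47)]
panel ctr X -1.451634009715791e-07 Y ext -0.06189506177032074 0.06189942660812022
lever 1 300 min [-0.0051  0.048   0.1582] max [0.0076 0.0605 0.1701] mean [0.0013 0.054  0.1669]
lever -1 787 min [-0.0051 -0.0585  0.1328] max [ 0.0077 -0.04    0.3276] mean [ 0.0027 -0.0474  0.2676]
0 [np.float64(0.11976), np.float64(0.11977), np.float64(0.11982)]
 tab top Y 1 285 [0.0487 0.0536 0.0591] 0.1701
 tab top Y -1 210 [-0.0581 -0.053  -0.0484] 0.1691
-0.058 [np.float64(0.1197), np.float64(0.11962), np.float64(0.11967)]
 tab top Y 1 303 [0.0489 0.0544 0.0594] 0.1695
 tab top Y -1 204 [-0.0578 -0.0529 -0.048 ] 0.1687
-0.116 [np.float64(0.11967), np.float64(0.1196), np.float64(0.11977)]
 tab top Y 1 326 [0.0489 0.0539 0.0594] 0.1696
 tab top Y -1 217 [-0.0576 -0.0528 -0.0481] 0.1696
```

```bash
python3 -c "
from h import *
snap('side','side16'); crop('side16',270,70,390,190,'s16c')"
```

```text
5.0
```

View pics/side16.png

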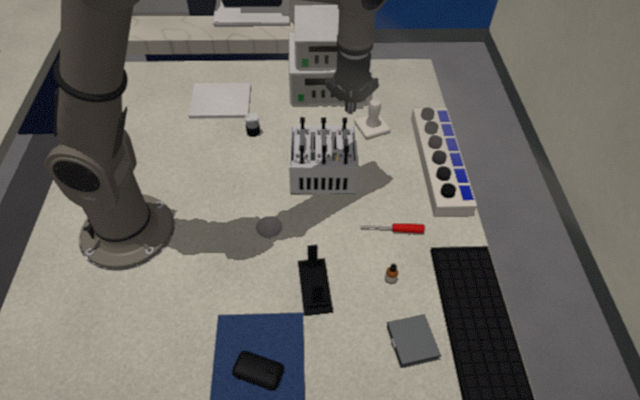

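View pics/s16c.png

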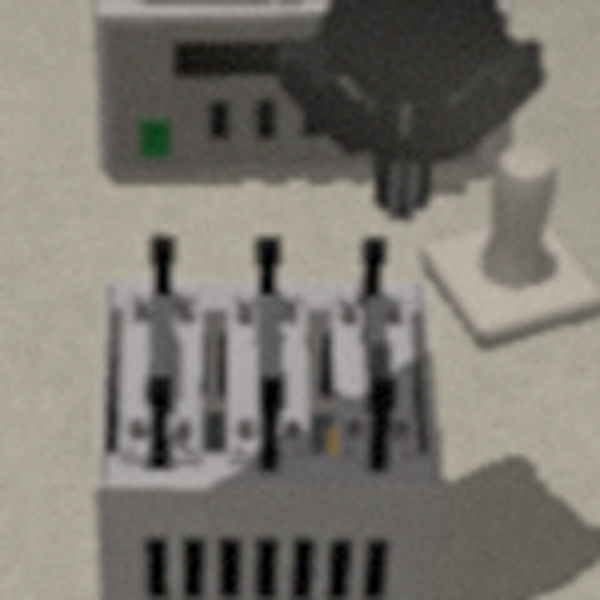

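```bash
python3 -c "
from station import hand_in
print(hand_in())"
```

```text
the job is handed in; nothing more can be done
None
```

The board is seated in the vacant slot with both levers home, and I handed the job in at about 29.6 s of the 58 s allowed.

- **Insertion:** I lifted the board straight out of the stand and lowered it, levers out, into the slot at the chassis's +x end. The plug rested on the connector at about 7 N, with the panel 4.4 mm above the rails.
- **Levers:** I swung the left lever in along its arc, then the right one. I then pressed the left again once and the right again twice. Each stalled at its stop with 13–15 N of inward force on the tool, slightly above the 12 N quoted for drawing in. My first pass at the left lever went over its tab without contact; I backed out and came in lower.
- **Last checks:** The last wrist image shows both lever tabs within 1 mm of the neighbouring boards' home levers along the slot. The panel is level.
- **Disagreement:** The panel height reads 0.3–0.5 mm above the rails by depth. The seated neighbours read only 0.1–0.2 mm lower than ours in the same image, so I took most of that as camera bias and judged the panel flush.
- **Rest of the bench:** In the last side view the gripper is clear above the chassis and nothing else looks moved.

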